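# Blank off the transfer coupler

### The arm

A 6-joint arm with a two-finger parallel gripper is mounted at the origin on a cart in front of the work surface, level with it; the furniture and walls round the work are solid. World frame = base frame: x ahead of the robot, y to its left, z up, the work surface at z = 0. Lengths are in m, angles in rad, forces in N, time in s.
With the tool pointing down it reaches from about 0.275 to 1 m from the base axis. Payload 8.4 kg.
Tool frame: the origin (TCP) lies between the finger pads; the fingertips stand 14 mm ahead of it and the grasp point (between the pads) lies 5 mm behind it; x points along the fingers, y is the direction in which the jaws open and shut, and the axes are right-handed (so a half turn about x gives the same grasp; the last joint's range is limited). The gripper opens to 85 mm and grips with 20 to 120 N. Pads are 22 mm wide; open, the fingers measure 114 mm over their backs; the gripper's body (76 mm by 85 mm) begins 54 mm behind the grasp point. The pads swing forward as they close: fully open they stand 13 mm farther back than shut.
Start: joints at [-1.333, 0.353, 1.633, -0, 1.155, -0.002], TCP at [0.148, -0.607, 0.213] pointing down, gripper open.
Joint ranges: [-2.63, 2.63], [-0.92, 2.1], [0.06, 2.66], [-1.3, 4.44], [0, 2.69], [-3.02, 3.02]. Speed limits (rad/s): [2.22, 2.22, 2.79, 3.14, 3.14, 3.14].

### API

Orientations are given as a unit quaternion [x, y, z, w].
In Python, from station import bot, cams gives the robot as it stands.
- The arm moves only by the tool drive_tool, never from a script. Its arguments are lists of equal length, an entry for each row: "fingers": the opening, from -1 (shut) to 1 (fully open); "xyz": the shift along the tool's x, y, z in units of 25 mm (1.0 is 25 mm), a list of three; "spin": the turn about the tool's x in degrees. In form: {"fingers": [fingers, ...], "xyz": [[tx, ty, tz], ...], "spin": [spin, ...]}. A call has 1 to 10 rows; each row is the pose to reach, as a shift and turn from the pose commanded when the call began, along the tool's axes at that moment; what a row does not reach only later rows make up. A row lasts 1/8 s, in which the tool goes at most 62.5 mm and 10.7 degrees, less where a joint would pass 70% of its speed; a pose out of reach is approached as far as the arm can. A call with a gripper value outside its range is refused whole. The fingers move at their own pace and stop on an object; "grip_force" is the grip in N (left out, the last holds). Time passes only in rows, so rows that repeat a pose let the fingers close. It gives the time, the measured TCP pose, the force and the opening at its end, in the units of the state.
- bot.read_state(): the state, without advancing time (a new reading comes with each control period).
- cams.camera(name): name is "side" or "top" or "wrist"; returns (picture, depth): 384x512x3 uint8, red, green, blue; 384x512 float32, m along the optical axis (not along the pixel's ray), 0 where there is no reading.
- cams.camera_params(name): a dict with "mtx" (3x3 intrinsics, pixels), "T" (4x4, takes a point from camera to world coordinates). Camera axes: x right, y down, z forward; pixel columns grow to the right and rows downward; lengths in m; the calibration is good to about 2 mm. A picture is of the moment at which its call begins: read the wrist's pose just before it. camera_params takes no time and is no camera call; for the wrist camera it gives the pose at the moment of the call.
- bot.job_done(): hands the job in, once; it reports no verdict.
The state is a dict: "time": time; "joint_pos": joint angles; "joint_velocities": joint speeds; "joint_torque": joint torques, N m; "tcp_pos": TCP position; "tool_rot": TCP orientation; "contact_force": force on the tool from outside, world axes, zero at the start; "torque": the same for the moment, N m; "gripper_width": opening from 0.0 (shut) to 1.0 (fully open).
Only numpy, scipy, OpenCV 4.12 (cv2) and the standard library are available. Lean on these libraries where they do the work, as an engineer would, in place of code of your own. Each camera call takes 0.05 s, during which the arm holds its last target.

### The job

Blank off the cam-and-groove coupler on its standpipe: put the brass plug into its mouth and press it down against the stiff seal, firmly but without ramming it, until the plug's collar sits on the rim. Then swing the two cam arms down together, not one all the way while the other is still up, until both lie fully down along the coupler's sides and lock the plug. Let go of everything and leave the other things on the bench undisturbed.

Things in the scene. Friction and masses are not known exactly. Their poses are not given: they have to be found in the camera images.
- coupler: Fixed grey base plate 120 x 110 x 10 mm with four bolts, carrying an upright pipe, nut and aluminium coupler (38 mm outside diameter, 30 mm bore, mouth facing up 106 mm above the bench). Origin at the centre of the plate's underside; z up; the two cam arms stand on its +y (left) and -y (right) sides and swing in its y-z plane.
- coupler_mouth (a point): Centre of the coupler's mouth, level with its rim, 106 mm above the bench; axes as the coupler's. In the bore a black rubber seal disc is held by friction: it starts 5 to 8 mm above its place with the plug home (not reported), yields downward at about 7 N and stays where pressed. With the plug much more than 3 mm above home the cams meet its body below the groove and the arms jam.
- coupler_pivots (a point): Midpoint between the two cam pivots, on the coupler's axis 98 mm above the bench (8 mm below the rim); axes as the coupler's. The pivots lie 22 mm to either side along its y, their pins parallel to its x.
- plug: Loose brass plug, upright on the bench, 49 mm tall, 0.16 to 0.28 kg, black disc on top. Origin at the centre of its underside, z up. From below: nose tapering from 20 to 26 mm diameter, 26 mm body to 16 mm up, 16 mm diameter groove from 16 to 28 mm, 26 mm neck, then a ribbed head 34 mm across from 30 to 49 mm to hold it by. Any turn about its axis fits.
- plug_collar (a point): Centre of the collar, the underside of the plug's head, 30 mm above the plug's origin. It meets the coupler's rim when the plug is home: then it is at point coupler_mouth and the nose is 30 mm below the rim, a firm stop. Pressing with 12 to 20 N is ample; 35 N counts as ramming.
- cam_left (a joint): Angle of the steel cam arm on the coupler's +y side, rad: 0 = pointing outward and 35 degrees up, 0.61 = level, 2.18 = stop, hanging straight down (fully down). Starts at 0 to 0.25. The arm is 57 mm long, 11 mm wide, 6 mm thick, with a red strip on its upper, later outer, face; it can be pushed there. It stays where left: hinge friction 0.10 N m, about 3 N halfway along it.
- cam_right (a joint): The same for the mirror-image cam arm on the coupler's -y side. Fully down, the outer faces of the two arms are about 55 mm apart (58 mm at the out-curled tips), so that they can be squeezed home from both sides.
- cam_left_tip (a point): Near the free end of the left cam arm, 52 mm from its pivot.
- cam_right_tip (a point): Near the free end of the right cam arm, 52 mm from its pivot.
- tape: Loose roll of black tape lying flat, 62 mm across, 19 mm high, bystander; origin at the centre of its underside.
- bearing_ring: Loose ball bearing lying flat, 47 mm across, 14 mm high, bystander; origin at the centre of its underside.
- oil_bottle: Loose white plastic bottle, 45 mm across, 108 mm tall, bystander; origin at the centre of its underside.
- compound_tub: Loose white and blue plastic tub, 90 mm across, 79 mm tall, bystander; origin at the centre of its underside.
Not all that is in view belongs to the job. There is more than one size of the coupler; the job needs the larger.

How it is judged:
By the outcome, as a careful person would: the job done as asked, in the order asked, and still so for the second after the job is handed in, with the robot touching nothing.
It also fails if it takes over 51 s, if anything falls off the work surface, if the arm or the gripper's body presses on something with over 40 N, if the wrist force passes 120 N, or if a joint passes its speed limit or range.

## Working session

There is one attempt and no reset: what is moved stays moved. The work goes in short steps, Python scripts to look and compute and a tool call to move; the robot and the scene stay as the last step left them, time stands still between calls to the robot, and variables do not carry over. Pictures are saved under pics/ and viewed, and the job is handed in when it is done.

Besides the shell and the picture viewer there is one more tool, called after "Emit:" as name([rows], argument=value, ...), one row to a line, values as JSON. drive_tool: Moves the arm, as the interface text tells. Its arguments: {"type":"object","properties":{"fingers":{"type":"array"},"xyz":{"type":"array"},"spin":{"type":"array"},"grip_force":{"type":"number"}},"required":["fingers","xyz","spin"]}

```bash
mkdir -p pics; ls
python3 - <<'E'
from station import bot,cams
import cv2,numpy as np
s=bot.read_state()
for k in ('time','tcp_pos','tool_rot','contact_force','gripper_width'):print(k,s[k])
for n in("side","top","wrist"):
    p=cams.camera_params(n);im,d=cams.camera(n)
    np.savez(f'{n}0.npz',im=im,d=d,K=p['mtx'],T=p['T'])
    cv2.imwrite(f'pics/{n}0.png',im[:,:,::-1]);print(n,np.round(p['mtx'],1).tolist(),np.round(p['T'],3).tolist())
E
```

```text
pics
time 0.0
tcp_pos [ 0.14832309 -0.60664725  0.21216862]
tool_rot [-0.70196772 -0.0850466   0.70209384 -0.08409898]
contact_force [-0.28124567 -0.35633045  0.13379009]
gripper_width 1.000891887608336
side [[378.7, 0.0, 257.1], [0.0, 378.7, 188.2], [0.0, 0.0, 1.0]] [[-0.999, -0.036, 0.017, 0.506], [-0.036, 0.62, -0.784, 0.982], [0.018, -0.784, -0.621, 0.827], [0.0, 0.0, 0.0, 1.0]]
top [[423.8, 0.0, 254.1], [0.0, 423.8, 194.8], [0.0, 0.0, 1.0]] [[0.002, -0.996, 0.093, 0.44], [-1.0, -0.002, -0.001, 0.057], [0.001, -0.093, -0.996, 1.414], [0.0, 0.0, 0.0, 1.0]]
wrist [[278.8, 0.0, 259.9], [0.0, 278.8, 193.1], [0.0, 0.0, 1.0]] [[0.237, -0.928, -0.288, 0.222], [-0.971, -0.227, -0.069, -0.588], [-0.002, 0.296, -0.955, 0.374], [0.0, 0.0, 0.0, 1.0]]
```

View pics/side0.png

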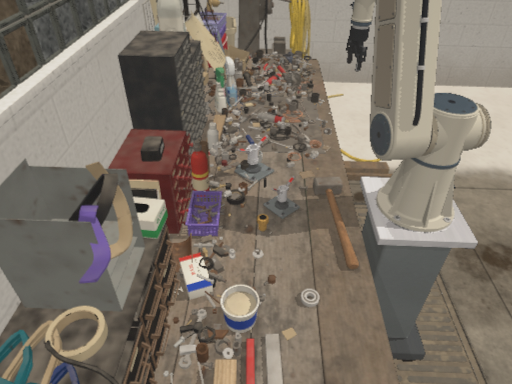

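View pics/top0.png

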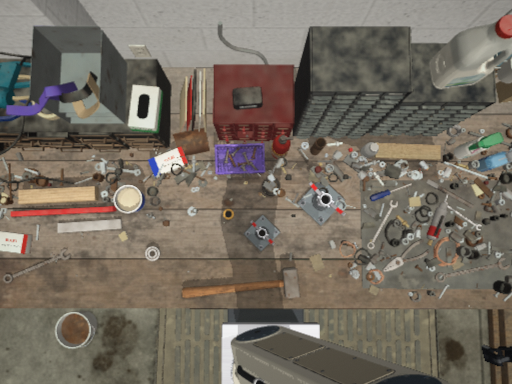

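View pics/wrist0.png

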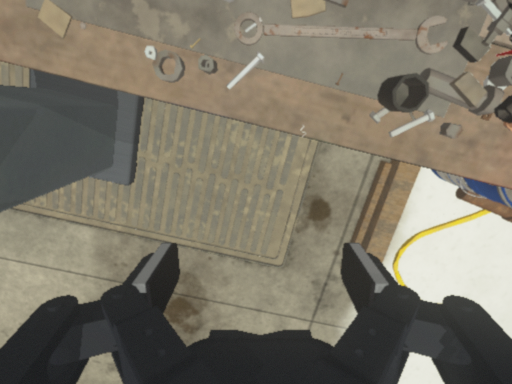

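```bash
cat > h.py <<'E'
import numpy as np
def load(f):
    z=np.load(f);return z['im'],z['d'],z['K'],z['T']
def pt(d,K,T,u,v,dep=None):
    D=d[int(round(v)),int(round(u))] if dep is None else dep
    c=np.array([(u-K[0,2])/K[0,0]*D,(v-K[1,2])/K[1,1]*D,D,1]);return (T@c)[:3]
def ray(K,T,u,v,z):
    r=T[:3,:3]@np.array([(u-K[0,2])/K[0,0],(v-K[1,2])/K[1,1],1]);o=T[:3,3]
    return o+r*(z-o[2])/r[2]
E
python3 - <<'E'
import cv2,numpy as np
from h import *
im,d,K,T=load('top0.npz')
a=cv2.resize(im[150:270,200:360,::-1],None,fx=5,fy=5,interpolation=cv2.INTER_CUBIC);cv2.imwrite('pics/t0z.png',a)
for u,v in((228,214),(325,199),(262,232),(128,199),(271,186),(152,253)):print(u,v,pt(d,K,T,u,v).round(3), ray(K,T,u,v,0.106).round(3))
im,d,K,T=load('side0.npz')
a=cv2.resize(im[120:270,180:340,::-1],None,fx=4,fy=4,interpolation=cv2.INTER_CUBIC);cv2.imwrite('pics/s0z.png',a)
for u,v in((263,218),(253,147),(282,189)):print(u,v,pt(d,K,T,u,v).round(3))
E
```

```text
228 214 [0.506 0.14  0.047] [0.503 0.136 0.106]
325 199 [ 0.552 -0.168  0.084] [ 0.55  -0.164  0.106]
262 232 [0.448 0.03  0.06 ] [0.448 0.031 0.106]
128 199 [0.552 0.458 0.066] [0.549 0.446 0.106]
271 186 [ 0.6   -0.     0.021] [0.59  0.003 0.106]
152 253 [0.379 0.392 0.002] [0.383 0.368 0.106]
263 218 [0.504 0.143 0.049]
253 147 [ 0.549 -0.185  0.093]
282 189 [0.446 0.019 0.065]
```

View pics/t0z.png

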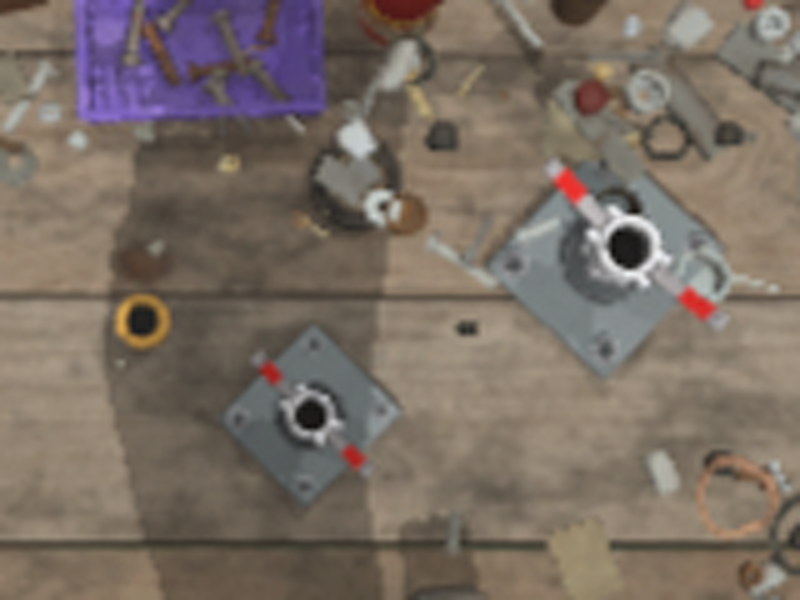

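View pics/s0z.png

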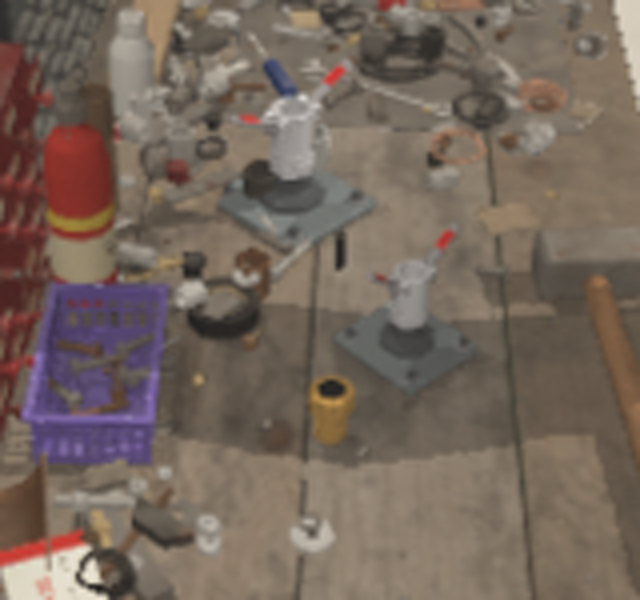

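Run:
```python
import numpy as np
from station import bot
from scipy.spatial.transform import Rotation as R
s=bot.read_state();M=R.from_quat(s['tool_rot']).as_matrix();print(M.round(3))
print((M.T@(np.array([.45,.10,.26])-s['tcp_pos'])/.025).round(2))
from h import *
im,d,K,T=load('top0.npz')
import cv2
hsv=cv2.cvtColor(im,cv2.COLOR_RGB2HSV)
m=(((hsv[...,0]<8)|(hsv[...,0]>172))&(hsv[...,1]>150)&(hsv[...,2]>120)).astype('u1')
m[:,:300]=0;m[:,355:]=0;m[:175]=0;m[225:]=0
n,l,st,c=cv2.connectedComponentsWithStats(m);
P=[]
for i in range(1,n):
  if st[i,4]>5:
    p=pt(d,K,T,*c[i]);print(st[i],c[i],p.round(4));P.append(p)
```

```text
[[-0.     0.237 -0.971]
 [ 0.001 -0.971 -0.237]
 [-1.    -0.001 -0.   ]]
[ -1.88 -24.6  -18.43]
[311 184   6   6  21] [313.57142857 186.71428571] [ 0.5874 -0.1279  0.1143]
[336 208   7   6  22] [338.77272727 210.31818182] [ 0.5145 -0.2042  0.1154]
```

Emit:
drive_tool([
  [-1,-0.6,-0.8],
  [-2,-1.6,-2.3],
  [-2,-3,-4.3],
  [-2,-4.5,-6.5],
  [-2,-6,-9],
  [-2,-7.5,-11.2],
  [-2,-9,-13.4],
  [-2,-10.5,-15.6],
  [-2,-12,-17.8],
  [-2,-13.3,-19.8],
], fingers=[1,1,1,1,1,1,1,1,1,1], spin=[0,-3,-7,-12,-17,-22,-26,-30,-32.6,-32.6])

```text
time: 1.4
tcp_pos: [0.5325, -0.1852, 0.2629]
tool_rot: [0.65, 0.278, -0.65, 0.279]
contact_force: [0.1, -0.1, -1.2]
gripper_width: 1.0
```

Emit:
drive_tool([
  [0,0,0],
  [0,0,0],
], fingers=[1,1], spin=[0,0])

```text
time: 1.65
tcp_pos: [0.531, -0.1868, 0.2625]
tool_rot: [-0.65, -0.279, 0.65, -0.278]
contact_force: [0.2, -0.2, 0.3]
gripper_width: 1.004
```

```bash
cat > snap.py <<'E'
import sys
from station import bot,cams
import cv2,numpy as np
n,tag=sys.argv[1:3]
p=cams.camera_params(n);s=bot.read_state();im,d=cams.camera(n)
np.savez(f'{tag}.npz',im=im,d=d,K=p['mtx'],T=p['T'])
cv2.imwrite(f'pics/{tag}.png',im[:,:,::-1]);print(s['time'],np.round(s['tcp_pos'],4))
E
python3 snap.py wrist w1
```

```text
1.65 [ 0.531  -0.1868  0.2625]
```

View pics/w1.png

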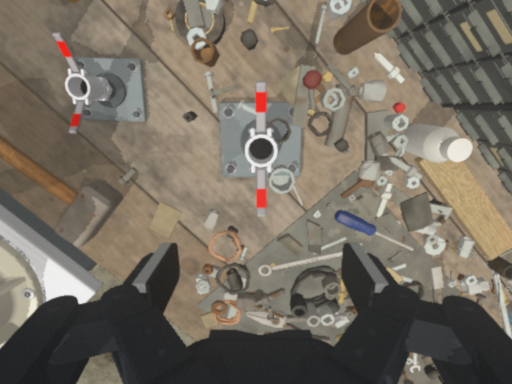

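```bash
cat > coup.py <<'E'
import sys,cv2,numpy as np
from h import *
im,d,K,T=load(sys.argv[1]); u0,v0=int(sys.argv[2]),int(sys.argv[3])
hsv=cv2.cvtColor(im,cv2.COLOR_RGB2HSV)
W=45
m=(hsv[...,2]<70).astype('u1');z=np.zeros_like(m);cv2.circle(z,(u0,v0),20,1,-1);m&=z
n,l,st,c=cv2.connectedComponentsWithStats(m)
i=l[v0,u0];print('hole',st[i],c[i],ray(K,T,*c[i],.106).round(4))
v,u=np.mgrid[0:384,0:512]
c3=np.stack([(u-K[0,2])/K[0,0]*d,(v-K[1,2])/K[1,1]*d,d],-1)@T[:3,:3].T+T[:3,3]
g=(c3[...,2]>.1)&(c3[...,2]<.112)&(np.hypot(u-u0,v-v0)<30)&(hsv[...,1]<60)
cn=cv2.findContours(g.astype('u1'),cv2.RETR_EXTERNAL,cv2.CHAIN_APPROX_NONE)[0]
cn=max(cn,key=cv2.contourArea);print('rim circ',cv2.minEnclosingCircle(cn),'ell',cv2.fitEllipse(cn))
p=c3[g];print('rim pts',len(p),'z',np.median(p[:,2]).round(4),'mean',p.mean(0).round(4),'mid',((p.min(0)+p.max(0))/2).round(4))
r=(((hsv[...,0]<8)|(hsv[...,0]>172))&(hsv[...,1]>150)&(hsv[...,2]>110)).astype('u1')
r[:, :u0-20]=0;r[:,u0+20:]=0;r[:max(0,v0-90)]=0;r[v0+90:]=0
n,l,st,c=cv2.connectedComponentsWithStats(r);P=[]
for i in range(1,n):
  if st[i,4]>40:
    q=c3[l==i];q=q[np.abs(q[:,2]-np.median(q[:,2]))<.03];q=q.mean(0);P.append(q);print('red',st[i],c[i].round(1),q.round(4))
if len(P)==2:
  e=P[0]-P[1];print('yaw',np.degrees(np.arctan2(e[1],e[0])),'mid',((P[0]+P[1])/2).round(4))
E
python3 coup.py w1.npz 261 151
python3 - <<'E'
import cv2
a=cv2.imread('pics/w1.png')[70:230,180:340];cv2.imwrite('pics/w1z.png',cv2.resize(a,None,fx=3.7,fy=3.7,interpolation=cv2.INTER_CUBIC))
E
```

```text
hole [250 139  22  20 334] [260.68862275 148.4491018 ] [ 0.5522 -0.1645  0.106 ]
rim circ ((260.5, 151.0), 29.34716033935547) ell ((260.3277587890625, 150.29283142089844), (29.44088363647461, 54.63749694824219), 179.11538696289062)
rim pts 780 z 0.1061 mean [ 0.55   -0.1663  0.1056] mid [ 0.5495 -0.1668  0.1052]
red [255  92  12  20 214] [260.5 101.4] [ 0.5866 -0.1276  0.1191]
red [256 189  10  19 168] [260.9 197.5] [ 0.5146 -0.2044  0.118 ]
yaw 46.827676688025825 mid [ 0.5506 -0.166   0.1185]
```

View pics/w1z.png

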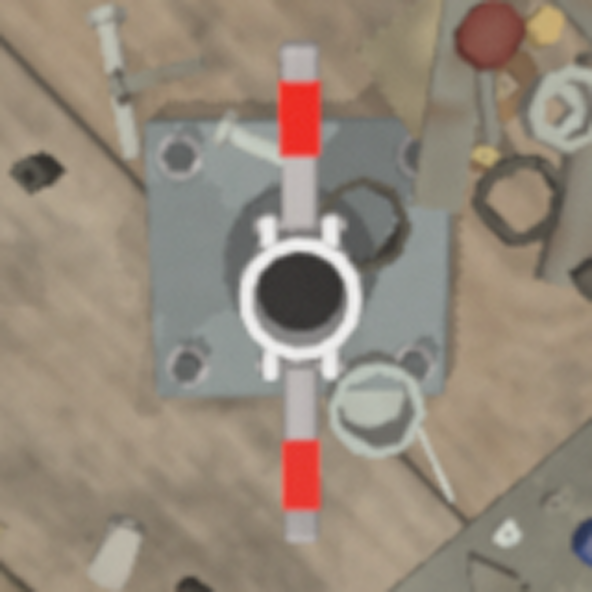

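Run:
```python
from h import *
im,d,K,T=load('w1.npz')
C=ray(K,T,261.0,150.6,.106);print(C)
from scipy.spatial.transform import Rotation as R
from station import bot
s=bot.read_state();M=R.from_quat(s['tool_rot']).as_matrix();print(M.round(3))
print((M.T@(np.array([.495,.131,.262])-s['tcp_pos'])/.025).round(2))
```

```text
[ 0.5508053  -0.16649221  0.106     ]
[[-0.001  0.723 -0.69 ]
 [-0.    -0.69  -0.723]
 [-1.    -0.001  0.001]]
[ 0.02 -9.83 -8.23]
```

Emit:
drive_tool([
  [0,-1,-0.8],
  [0,-2.6,-2.1],
  [0,-4.4,-3.6],
  [0,-6.2,-5.1],
  [1,-8,-6.7],
  [2,-9.4,-7.9],
  [2,-9.8,-8.2],
  [2,-9.8,-8.2],
], fingers=[1,1,1,1,1,1,1,1], spin=[0,0,0,0,0,0,0,0])

```text
time: 2.7
tcp_pos: [0.4958, 0.1298, 0.2133]
tool_rot: [0.65, 0.278, -0.65, 0.278]
contact_force: [-0.2, -0.3, 0.2]
gripper_width: 1.0
```

```bash
python3 snap.py wrist w2
```

```text
2.7 [0.4958 0.1298 0.2133]
```

View pics/w2.png

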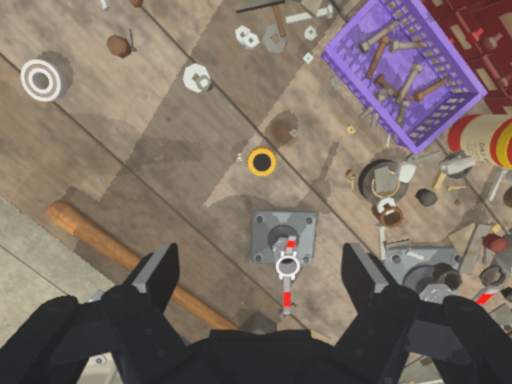

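Run:
```python
from h import *
import cv2
im,d,K,T=load('w2.npz')
hsv=cv2.cvtColor(im,cv2.COLOR_RGB2HSV)
m=((hsv[...,0]>14)&(hsv[...,0]<28)&(hsv[...,1]>140)&(hsv[...,2]>120)).astype('u1')
z=np.zeros_like(m);cv2.circle(z,(262,162),30,1,-1);m&=z
cn=max(cv2.findContours(m,cv2.RETR_EXTERNAL,cv2.CHAIN_APPROX_NONE)[0],key=cv2.contourArea)
print(cv2.fitEllipse(cn),cv2.boundingRect(cn))
h=((hsv[...,2]<60)&(z>0)).astype('u1')
n,l,st,c=cv2.connectedComponentsWithStats(h);i=1+st[1:,4].argmax();print(st[i],c[i])
e=cv2.fitEllipse(cn)[0]
for q in(e,c[i]):
  P=ray(K,T,*q,.049);print(P.round(4),pt(d,K,T,*q).round(4))
from scipy.spatial.transform import Rotation as R
from station import bot
s=bot.read_state();M=R.from_quat(s['tool_rot']).as_matrix()
print((M.T@(P-s['tcp_pos'])/.025).round(3))
```

```text
((261.5260009765625, 160.9653778076172), (27.331979751586914, 28.319808959960938), 1.2807226181030273) (248, 147, 28, 29)Traceback (most recent call last):
  File "<stdin>", line 10, in <module>
ValueError: attempt to get argmax of an empty sequence
```

Run:
```python
from h import *
im,d,K,T=load('w2.npz')
from scipy.spatial.transform import Rotation as R
from station import bot
s=bot.read_state();M=R.from_quat(s['tool_rot']).as_matrix()
for q in((261.5,161),(261.5,161.7)):
  P=ray(K,T,*q,.049);print(P.round(4),pt(d,K,T,*q).round(4),(M.T@(P-s['tcp_pos'])/.025).round(3))
```

```text
[0.507  0.1399 0.049 ] [0.5072 0.14   0.0503] [ 6.583  0.015 -0.601]
[0.5064 0.1393 0.049 ] [0.5067 0.1396 0.0512] [ 6.583  0.015 -0.568]
```

Emit:
drive_tool([
  [1,0,-0.58],
  [2.8,0,-0.58],
  [4.4,0,-0.58],
  [5.6,0,-0.58],
  [6.3,0,-0.58],
  [6.7,0,-0.58],
  [6.7,0,-0.58],
  [6.7,0,-0.58],
  [6.7,0,-0.58],
  [6.7,0,-0.58],
], fingers=[1,1,1,1,1,1,1,-1,-1,-1], spin=[0,0,0,0,0,0,0,0,0,0], grip_force=90)

```text
time: 4.0
tcp_pos: [0.506, 0.1411, 0.0459]
tool_rot: [0.65, 0.278, -0.65, 0.278]
contact_force: [0.8, 0.8, 0.3]
gripper_width: 0.377
```

Emit:
drive_tool([
  [0,0,0],
  [0,0,0],
  [0,0,0],
], fingers=[-1,-1,-1], spin=[0,0,0])

```text
time: 4.38
tcp_pos: [0.5057, 0.141, 0.0454]
tool_rot: [-0.65, -0.278, 0.65, -0.278]
contact_force: [0.6, 0.6, 0.6]
gripper_width: -0.001
```

```bash
python3 snap.py wrist w3; python3 snap.py side s3;python3 - <<'E'
import cv2
a=cv2.imread('pics/s3.png')[150:270,200:330];cv2.imwrite('pics/s3z.png',cv2.resize(a,None,fx=4.5,fy=4.5,interpolation=cv2.INTER_CUBIC))
E
```

```text
4.375 [0.5057 0.141  0.0454]
4.425 [0.5057 0.141  0.0454]
```

View pics/w3.png

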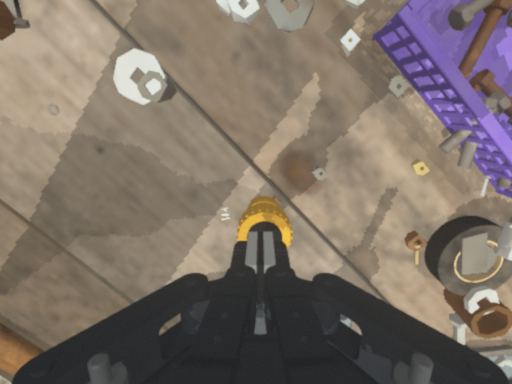

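View pics/s3z.png

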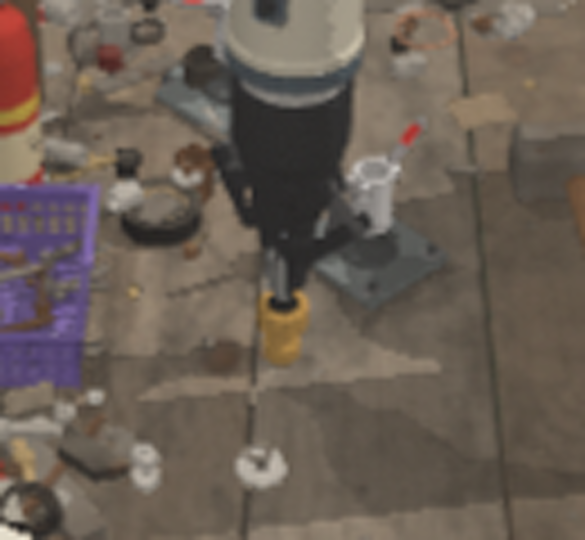

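Run:
```python
from h import *
import cv2
for f,b in(('w3.npz',(225,185,80,80)),('s3.npz',(250,205,30,35))):
  im,d,K,T=load(f)
  hsv=cv2.cvtColor(im,cv2.COLOR_RGB2HSV)
  m=((hsv[...,0]>14)&(hsv[...,0]<28)&(hsv[...,1]>140)&(hsv[...,2]>90))
  v,u=np.mgrid[0:384,0:512]
  m&=(u>=b[0])&(u<b[0]+b[2])&(v>=b[1])&(v<b[1]+b[3])
  c3=np.stack([(u-K[0,2])/K[0,0]*d,(v-K[1,2])/K[1,1]*d,d],-1)@T[:3,:3].T+T[:3,3]
  p=c3[m];print(f,len(p),'zrange',p[:,2].min(),p[:,2].max())
  t=p[p[:,2]>.044];print(t.min(0).round(4),t.max(0).round(4),t.mean(0).round(4))
a=cv2.imread('pics/w3.png')[170:290,190:340];cv2.imwrite('pics/w3z.png',cv2.resize(a,None,fx=5,fy=5,interpolation=cv2.INTER_CUBIC))
```

```text
w3.npz 1316 zrange 0.0013731009111180303 0.2070201532329571
[0.492  0.1237 0.044 ] [0.5578 0.1968 0.207 ] [0.5126 0.1452 0.0495]
s3.npz 79 zrange 0.009761476234144917 0.8271213226468764
[0.4919 0.1376 0.0443] [0.5193 0.9818 0.8271] [0.5044 0.1792 0.0756]
```

View pics/w3z.png

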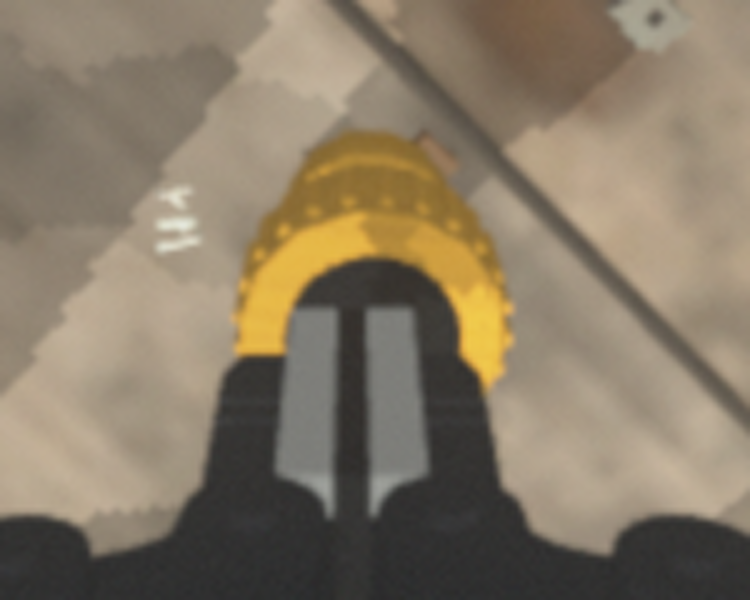

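Run:
```python
from h import *
im,d,K,T=load('w3.npz')
for zu,zv,n in((310,315,'Ltip'),(395,315,'Rtip'),(310,400,'Lpad'),(310,460,'Lpad'),(350,290,'disc'),(350,350,'gap'),(260,340,'ringL'),(480,350,'ringR'),(370,225,'ringF'),(370,240,'rF')):
  u,v=190+zu/5,170+zv/5
  print(n,round(u,1),round(v,1),pt(d,K,T,u,v).round(4))
print(ray(K,T,264,240,.049))
im,d,K,T=load('s3.npz')
for zu,zv,n in((270,305,'plug rim'),(285,298,'disc'),(285,330,'face'),(280,270,'finger')):
  u,v=200+zu/4.5,150+zv/4.5
  print(n,round(u,1),round(v,1),pt(d,K,T,u,v).round(4))
```

```text
Ltip 252.0 233.0 [0.5096 0.1525 0.0693]
Rtip 269.0 233.0 [0.5164 0.1463 0.0699]
Lpad 252.0 250.0 [0.5101 0.1523 0.0884]
Lpad 252.0 262.0 [0.5107 0.1525 0.1001]
disc 260.0 228.0 [0.509  0.1455 0.0508]
gap 260.0 240.0 [0.5133 0.1501 0.0791]
ringL 242.0 238.0 [0.4957 0.1479 0.0494]
ringR 286.0 240.0 [0.5144 0.1276 0.0486]
ringF 264.0 215.0 [0.5165 0.15   0.0506]
rF 264.0 218.0 [0.515  0.1484 0.0499]
[0.50456497 0.13731168 0.049     ]
plug rim 260.0 217.8 [0.5131 0.1407 0.0474]
disc 263.3 216.2 [0.5033 0.1519 0.0646]
face 263.3 223.3 [0.5025 0.1547 0.0383]
finger 262.2 210.0 [0.5072 0.1534 0.0904]
```

Run:
```python
from h import *
im,d,K,T=load('s3.npz')
for u in(260,262,264):
  for v in range(204,226,1): print(u,v,im[v,u],pt(d,K,T,u,v).round(4))
im,d,K,T=load('w3.npz')
for u in(252,269):
  for v in range(226,238,1): print(u,v,im[v,u],pt(d,K,T,u,v).round(4))
from scipy.spatial.transform import Rotation as R
from station import bot
s=bot.read_state();print(R.from_quat(s['tool_rot']).as_matrix().round(3), s['joint_pos'])
```

```text
260 204 [51 50 49] [0.5143 0.1457 0.1066]
260 205 [79 77 75] [0.5142 0.1473 0.1041]
260 206 [101  99  95] [0.5142 0.1442 0.0975]
260 207 [94 91 88] [0.514  0.1487 0.0977]
260 208 [82 81 78] [0.514  0.1478 0.0929]
260 209 [83 81 78] [0.5139 0.1471 0.0884]
260 210 [87 85 81] [0.5138 0.1477 0.085 ]
260 211 [87 85 82] [0.5137 0.147  0.0805]
260 212 [86 85 81] [0.5136 0.15   0.0792]
260 213 [88 85 82] [0.5135 0.1506 0.0758]
260 214 [108  97  83] [0.5134 0.1476 0.0691]
260 215 [128 104  71] [0.5135 0.1275 0.0467]
260 216 [45 44 42] [0.5134 0.1327 0.0473]
260 217 [40 38 36] [0.5133 0.136  0.0463]
260 218 [73 59 41] [0.5131 0.1411 0.0469]
260 219 [136 107  62] [0.513  0.1443 0.0458]
260 220 [162 126  69] [0.5128 0.1522 0.049 ]
260 221 [133 103  59] [0.5128 0.151  0.0439]
260 222 [129 101  58] [0.5127 0.1523 0.0409]
260 223 [128  99  56] [0.5125 0.1543 0.0387]
260 224 [126  98  55] [0.5125 0.1532 0.0335]
260 225 [127  99  57] [0.5125 0.1396 0.0163]
262 204 [44 42 43] [0.5085 0.1531 0.1133]
262 205 [44 42 42] [0.5084 0.1548 0.1109]
262 206 [51 50 49] [0.5083 0.1549 0.1072]
262 207 [77 75 74] [
[... 2277 characters left out ...]
1527 0.0752]
269 226 [54 50 45] [0.5138 0.1427 0.0507]
269 227 [55 51 46] [0.5134 0.1422 0.0507]
269 228 [56 53 46] [0.5127 0.1415 0.05  ]
269 229 [56 53 48] [0.5125 0.1413 0.0508]
269 230 [65 62 58] [0.5121 0.1408 0.0509]
269 231 [91 90 85] [0.5113 0.14   0.05  ]
269 232 [119 120 115] [0.5169 0.1469 0.0702]
269 233 [127 128 123] [0.5164 0.1463 0.0699]
269 234 [127 127 123] [0.5163 0.1462 0.0707]
269 235 [126 127 122] [0.5165 0.1466 0.0729]
269 236 [126 125 122] [0.5161 0.1461 0.0728]
269 237 [126 127 122] [0.5164 0.1466 0.075 ]
[[-0.     0.723 -0.69 ]
 [-0.    -0.69  -0.723]
 [-1.    -0.     0.   ]] [2.68986875e-01 4.26815859e-01 1.97555398e+00 1.67151579e-05
 7.39338568e-01 1.03095790e+00]
```

Run:
```python
from h import *
im,d,K,T=load('w2.npz')
v,u=np.mgrid[0:384,0:512]
c3=np.stack([(u-K[0,2])/K[0,0]*d,(v-K[1,2])/K[1,1]*d,d],-1)@T[:3,:3].T+T[:3,3]
M=np.array([[0,.723,-.69],[0,-.69,-.723],[-1,0,0.]])
for f,t in(('w2.npz',[.4958,.1298,.2133]),('w3.npz',[.5057,.141,.0454]),('w1.npz',[.531,-.1868,.2625])):
  im,d,K,T=load(f)
  c3=np.stack([(u-K[0,2])/K[0,0]*d,(v-K[1,2])/K[1,1]*d,d],-1)@T[:3,:3].T+T[:3,3]
  l=(c3-t)@M   # tool coords
  near=(d>0.02)&(d<.2)&(v>200)
  q=l[near];print(f,near.sum())
  i=np.argsort(q[:,0])[-400:];q2=q[i];print(' max x',q2[-1,0].round(4), np.percentile(q[:,0],[99,99.7,99.95]).round(4))
  for sg in(1,-1):
    w=q2[q2[:,1]*sg>0]
    if len(w):print(' tip pts',w.min(0).round(4),w.max(0).round(4))
```

```text
w2.npz 38053
 max x -0.0315 [-0.0387 -0.0349 -0.0329]
 tip pts [-0.0388  0.0411 -0.012 ] [-0.0315  0.0523  0.0106]
 tip pts [-0.0388 -0.0551 -0.0119] [-0.0317 -0.0432  0.01  ]
w3.npz 40632
 max x 0.0276 [0.0023 0.0155 0.02  ]
 tip pts [ 0.0027  0.0005 -0.0165] [0.0276 0.179  0.0287]
 tip pts [ 0.0026 -0.0158 -0.0164] [ 0.0139 -0.0001 -0.0009]
w1.npz 38038
 max x -0.0314 [-0.0387 -0.035  -0.0327]
 tip pts [-0.0389  0.0412 -0.0121] [-0.0319  0.0526  0.0106]
 tip pts [-0.0389 -0.0551 -0.0118] [-0.0314 -0.0432  0.0106]
```

Run:
```python
from h import *
import cv2
from scipy.optimize import least_squares
im,d,K,T=load('w3.npz')
hsv=cv2.cvtColor(im,cv2.COLOR_RGB2HSV)
m=((hsv[...,0]>14)&(hsv[...,0]<28)&(hsv[...,1]>140)&(hsv[...,2]>200)).astype('u1')
m[:190]=0;m[270:]=0;m[:,:225]=0;m[:,300:]=0
v,u=np.nonzero(m)
p=np.array([ray(K,T,a,b,.0495) for a,b in zip(u,v)])
print(len(p))
# ring outer boundary: fit mean of outer hull
h=cv2.convexHull((p[:,:2]*1e5).astype(np.int32))[:,0]/1e5
h=h[((h-[.5057,.141])@np.array([.69,.72]))>-.002]
r=least_squares(lambda q:np.hypot(h[:,0]-q[0],h[:,1]-q[1])-q[2],[.505,.14,.016]);print(r.x.round(4),np.abs(r.fun).max())
M=np.array([[0,.723,-.69],[0,-.69,-.723],[-1,0,0.]])
print(np.r_[r.x[:2]-[.5057,.141],0]@M/.025)
```

```text
557
[0.5051 0.1385 0.0174] 0.0009971686967451439
[0.         0.05043388 0.08885689]
```

Emit:
drive_tool([
  [-0.4,0.06,0.1],
  [-0.4,0.06,0.1],
  [-0.4,0.06,0.1],
  [-0.4,0.06,0.1],
  [0.2,0.06,0.1],
  [0.9,0.06,0.1],
  [1.5,0.06,0.1],
  [1.5,0.06,0.1],
], fingers=[1,1,1,1,1,1,1,1], spin=[0,0,0,0,0,0,0,0])

```text
time: 5.48
tcp_pos: [0.5037, 0.1377, 0.006]
tool_rot: [-0.649, -0.278, 0.651, -0.278]
contact_force: [-0.1, 0.5, -0.2]
gripper_width: 1.0
```

Emit:
drive_tool([
  [0,0,0],
  [0,0,0],
  [0,0,0],
  [0,0,0],
  [0,0,0],
  [0,0,0],
], fingers=[-1,-1,-1,-1,-1,-1], spin=[0,0,0,0,0,0], grip_force=90)

```text
time: 6.22
tcp_pos: [0.5056, 0.1383, 0.0088]
tool_rot: [0.651, 0.278, -0.65, 0.278]
contact_force: [-0.8, -0.1, 6.7]
gripper_width: 0.368
```

```bash
python3 snap.py wrist w4; python3 snap.py side s4;python3 - <<'E'
import cv2
a=cv2.imread('pics/s4.png')[150:270,200:330];cv2.imwrite('pics/s4z.png',cv2.resize(a,None,fx=4.5,fy=4.5,interpolation=cv2.INTER_CUBIC))
E
```

```text
6.225 [0.5056 0.1383 0.0088]
6.275 [0.5056 0.1383 0.0088]
```

View pics/w4.png

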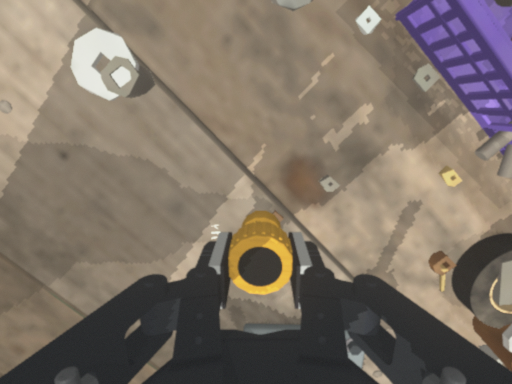

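View pics/s4z.png

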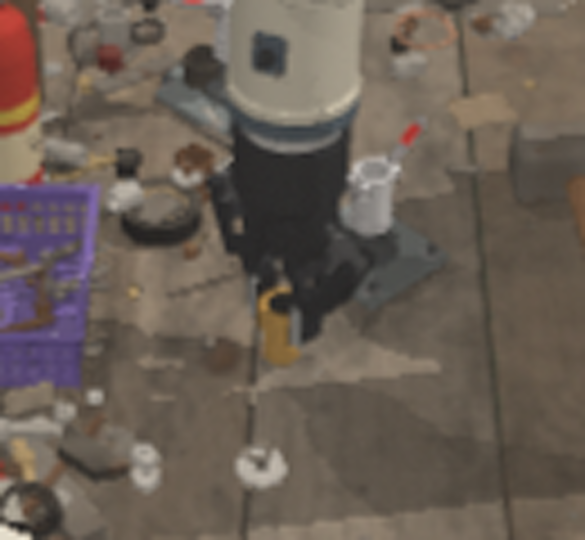

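```bash
cat > tips.py <<'E'
import sys
from h import *
from scipy.spatial.transform import Rotation as R
im,d,K,T=load(sys.argv[1])
v,u=np.mgrid[0:384,0:512]
c3=np.stack([(u-K[0,2])/K[0,0]*d,(v-K[1,2])/K[1,1]*d,d],-1)@T[:3,:3].T+T[:3,3]
for b in ((205,228,225,262),(292,312,230,262)):
  for uu in range(b[0],b[1],4):
    print(uu,[(vv,round(float(c3[vv,uu,2]),3),im[vv,uu].tolist()) for vv in range(b[2],b[3],4)])
E
python3 tips.py w4.npz | cut -c1-420
python3 - <<'E'
import cv2
a=cv2.imread('pics/w4.png')[195:315,190:340];cv2.imwrite('pics/w4z.png',cv2.resize(a,None,fx=5,fy=5,interpolation=cv2.INTER_CUBIC))
E
```

```text
205 [(225, 0.002, [140, 128, 113]), (229, 0.001, [177, 161, 141]), (233, 0.0, [174, 158, 137]), (237, 0.001, [170, 155, 133]), (241, -0.0, [174, 157, 136]), (245, 0.039, [89, 84, 77]), (249, 0.045, [58, 57, 54]), (253, 0.048, [55, 53, 52]), (257, 0.052, [55, 54, 52]), (261, 0.056, [54, 52, 52])]
209 [(225, 0.001, [172, 157, 138]), (229, 0.0, [179, 165, 142]), (233, 0.001, [177, 162, 142]), (237, 0.001, [172, 157, 134]), (241, 0.035, [120, 111, 97]), (245, 0.04, [54, 54, 51]), (249, 0.044, [56, 55, 53]), (253, 0.048, [56, 55, 53]), (257, 0.051, [58, 57, 54]), (261, 0.063, [95, 94, 90])]
213 [(225, 0.004, [211, 202, 181]), (229, 0.001, [183, 166, 146]), (233, 0.005, [225, 226, 214]), (237, 0.005, [226, 225, 213]), (241, 0.036, [100, 93, 84]), (245, 0.039, [59, 57, 56]), (249, 0.051, [101, 99, 96]), (253, 0.055, [127, 128, 123]), (257, 0.059, [128, 130, 125]), (261, 0.062, [129, 130, 126])]
217 [(225, 0.005, [222, 217, 200]), (229, 0.001, [192, 181, 160]), (233, 0.005, [230, 229, 218]), (237, 0.038, [182, 179, 165]), (241, 0.044, [130, 130, 126]), (245, 0.047, [130, 130, 126]), (249, 0.
[... 1245 characters left out ...]
, [132, 131, 126]), (238, 0.039, [130, 130, 126]), (242, 0.044, [130, 131, 126]), (246, 0.048, [130, 130, 125]), (250, 0.052, [132, 131, 127]), (254, 0.055, [131, 131, 126]), (258, 0.059, [128, 127, 122])]
304 [(230, -0.004, [103, 97, 84]), (234, -0.0, [154, 141, 123]), (238, 0.001, [168, 156, 138]), (242, 0.035, [111, 110, 106]), (246, 0.048, [129, 129, 124]), (250, 0.052, [131, 131, 126]), (254, 0.056, [132, 132, 126]), (258, 0.059, [131, 131, 126])]
308 [(230, -0.001, [141, 126, 108]), (234, -0.005, [103, 95, 84]), (238, -0.001, [159, 145, 126]), (242, 0.035, [66, 62, 56]), (246, 0.041, [58, 53, 50]), (250, 0.044, [72, 68, 68]), (254, 0.049, [106, 105, 101]), (258, 0.06, [130, 130, 125])]
```

View pics/w4z.png

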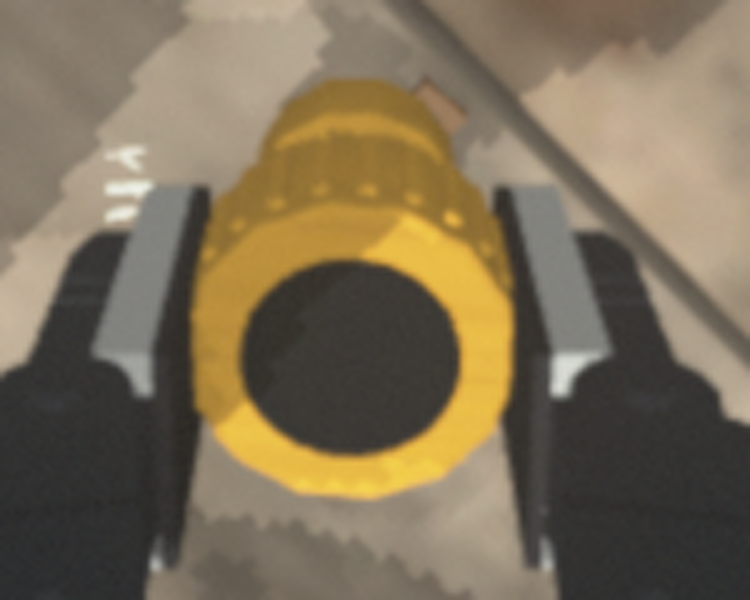

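Run:
```python
from h import *
import cv2
im,d,K,T=load('w4.npz')
hsv=cv2.cvtColor(im,cv2.COLOR_RGB2HSV)
m=(hsv[...,2]<75).astype('u1');z=np.zeros_like(m);cv2.circle(z,(260,266),26,1,-1);m&=z
n,l,st,c=cv2.connectedComponentsWithStats(m);i=l[266,260];print(st[i],c[i])
P=ray(K,T,*c[i],.0495);print(P.round(4))
from scipy.spatial.transform import Rotation as R
from station import bot
s=bot.read_state();M=R.from_quat(s['tool_rot']).as_matrix();t=s['tcp_pos'];print(t,s['contact_force'])
o=M.T@(P-t);print('plug in tool',o.round(4))
C=np.array([.5507,-.1664,0])
g=C-P;g[2]=0;print((M.T@g/.025).round(3))
```

```text
[ 239  248   42   37 1240] [259.46854839 266.05483871]
[0.5055 0.1398 0.0495]
[0.5056014  0.13827021 0.0087449 ] [-0.55276977  0.09665643  6.41992003]
plug in tool [-0.0408 -0.0011 -0.0011]
[-2.000e-03  9.762e+00  7.613e+00]
```

Emit:
drive_tool([
  [-0.8,0,0],
  [-2.4,0,0],
  [-4.4,0.5,0.4],
  [-5.8,2,1.6],
  [-6.2,3.8,3],
  [-6.2,5.6,4.4],
  [-6.2,7.4,5.8],
  [-6.2,8.8,6.9],
  [-6.2,9.6,7.5],
  [-6.2,9.76,7.61],
], fingers=[-1,-1,-1,-1,-1,-1,-1,-1,-1,-1], spin=[0,0,0,0,0,0,0,0,0,0])

```text
time: 7.58
tcp_pos: [0.55, -0.1694, 0.1628]
tool_rot: [-0.65, -0.278, 0.65, -0.278]
contact_force: [0.2, 0.5, -2.4]
gripper_width: 0.368
```

Emit:
drive_tool([
  [0,0,0],
  [0,0,0],
  [0,0,0],
], fingers=[-1,-1,-1], spin=[0,0,0])

```text
time: 7.95
tcp_pos: [0.5502, -0.1671, 0.1629]
tool_rot: [0.65, 0.279, -0.65, 0.279]
contact_force: [0.5, -0.5, -3.5]
gripper_width: 0.368
```

```bash
python3 snap.py wrist w5; python3 snap.py side s5;python3 snap.py top t5
python3 - <<'E'
import cv2
from station import bot
s=bot.read_state();print(s['contact_force'],s['gripper_width'])
a=cv2.imread('pics/s5.png')[80:220,190:330];cv2.imwrite('pics/s5z.png',cv2.resize(a,None,fx=4.2,fy=4.2,interpolation=cv2.INTER_CUBIC))
E
```

```text
7.95 [ 0.5502 -0.1671  0.1629]
8.0 [ 0.5502 -0.1672  0.163 ]
8.05 [ 0.5502 -0.1673  0.1629]
[-0.77423022 -0.77033081 -1.54950405] 0.3730002893398597
```

View pics/w5.png

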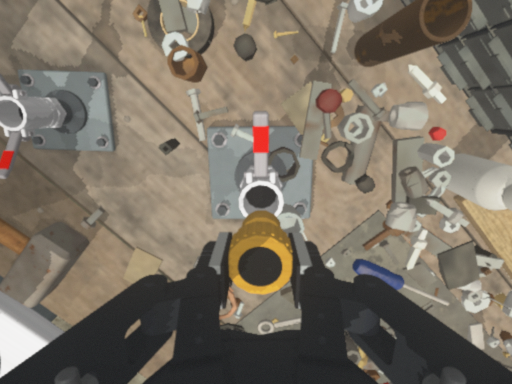

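View pics/s5z.png

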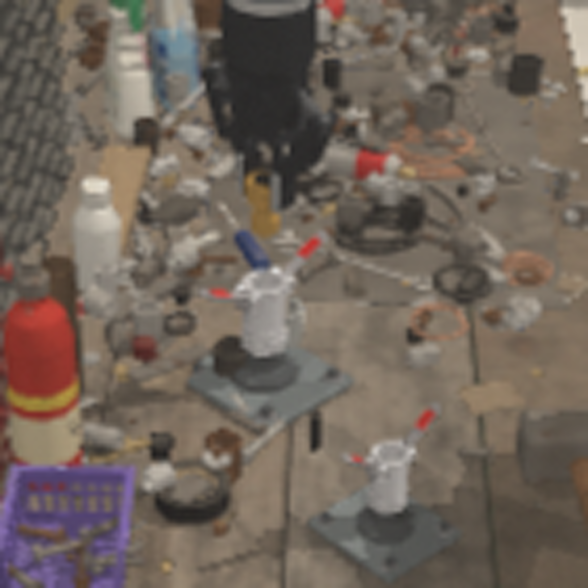

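```bash
python3 - <<'E'
import cv2
a=cv2.imread('pics/w5.png')[160:300,190:340];cv2.imwrite('pics/w5z.png',cv2.resize(a,None,fx=5,fy=5,interpolation=cv2.INTER_CUBIC)[:600])
E
python3 coup.py w5.npz 261 197
```

```text
hole [246 187  30  21 453] [260.63134658 196.40397351] [ 0.5539 -0.1627  0.106 ]
rim circ ((261.0, 194.5), 27.60897445678711) ell ((260.3144836425781, 197.1340789794922), (40.0918083190918, 57.53805923461914), 1.7414106130599976)
rim pts 851 z 0.1059 mean [ 0.5586 -0.1572  0.1053] mid [ 0.5543 -0.1622  0.1046]
red [253 126  16  27 390] [260.6 138.8] [ 0.587  -0.1277  0.119 ]
```

View pics/w5z.png

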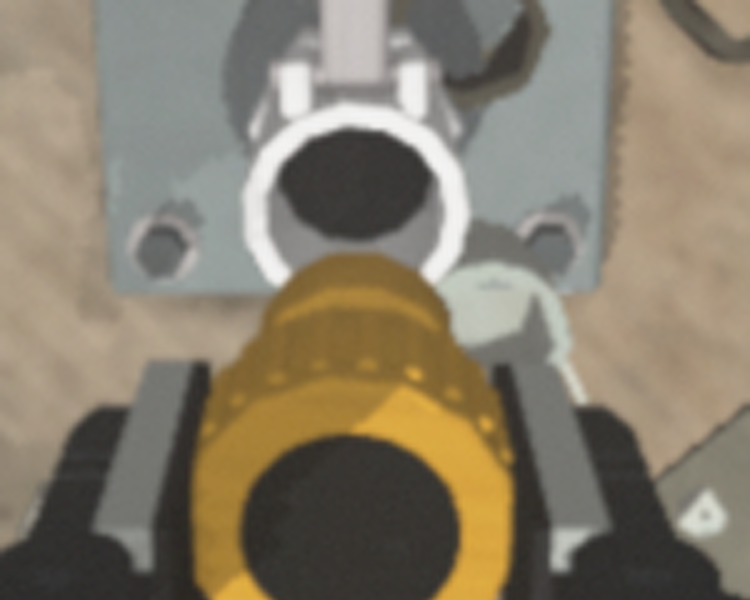

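Run:
```python
from h import *
import cv2
from scipy.optimize import least_squares
im,d,K,T=load('w5.npz')
def fit(pts,z,r):
  p=np.array([ray(K,T,190+a/5-.4,160+b/5-.4,z)[:2] for a,b in pts])
  s=least_squares(lambda q:np.hypot(*(p-q[:2]).T)-q[2],[.55,-.166,r]);t=least_squares(lambda q:np.hypot(*(p-q[:2]).T)-r,[.55,-.166])
  print(z,s.x.round(4),t.x.round(4),(t.fun*1000).round(1));return t.x
C=fit([(243,210),(469,210),(356,102),(262,268),(452,268)],.106,.019)
C2=fit([(272,205),(440,205),(356,127),(282,250),(430,250)],.106,.015)
hsv=cv2.cvtColor(im,cv2.COLOR_RGB2HSV)
m=(hsv[...,2]<75).astype('u1');z=np.zeros_like(m);cv2.circle(z,(260,266),26,1,-1);m&=z
n,l,st,c=cv2.connectedComponentsWithStats(m);i=l[266,260];print(st[i],c[i])
from station import bot
from scipy.spatial.transform import Rotation as R
s=bot.read_state();M=R.from_quat(s['tool_rot']).as_matrix()
zt=s['tcp_pos'][2]+.0408;P=ray(K,T,*c[i],zt);print('plug top',P.round(4),'tcp',s['tcp_pos'])
g=np.r_[(C+C2)/2-P[:2],0];print(g.round(4),(M.T@g/.025).round(3))
# side-camera check
im,d,K,T=load('s5.npz')
def proj(p):
  c=np.linalg.inv(T)@np.r_[p,1];return (K@c[:3]/c[2])[:2]
a=P.copy();a[2]=zt-.049;print('nose px zoom',(proj(a)-[190,80])*4.2,'mouth',(proj(np.r_[(C+C2)/2,.106])-[190,80])*4.2)
```

```text
0.106 [ 0.5507 -0.1664  0.0188] [ 0.5507 -0.1664] [-0.2 -0.3 -0.2 -0.3 -0.1]
0.106 [ 0.5509 -0.1661  0.0141] [ 0.5508 -0.1662] [-1.1 -1.1 -0.6 -0.8 -0.8]
[ 239  247   42   38 1265] [259.47826087 265.95335968]
plug top [ 0.5502 -0.1655  0.2038] tcp [ 0.5502652  -0.16748019  0.16296475]
[ 0.0005 -0.0008  0.    ] [0.    0.039 0.01 ]
nose px zoom [263.10171559 229.91141506] mouth [261.91327725 279.50830181]
```

Run:
```python
import cv2
a=cv2.imread('pics/s5.png')[112:165,235:275];cv2.imwrite('pics/s5zz.png',cv2.resize(a,None,fx=11,fy=11,interpolation=cv2.INTER_CUBIC))
```

```text
(no output)
```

View pics/s5zz.png

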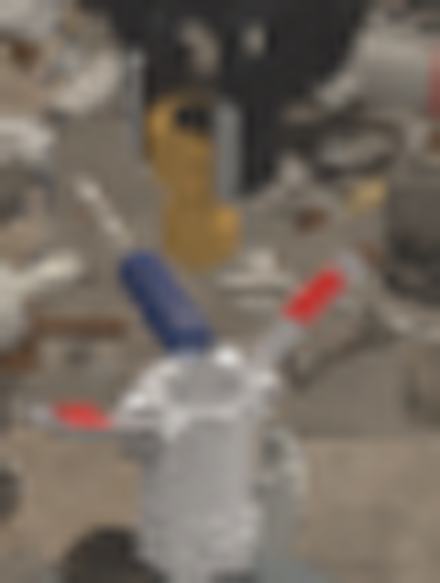

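Emit:
drive_tool([
  [0.5,0.04,0.01],
  [1.3,0.04,0.01],
  [1.7,0.04,0.01],
  [1.9,0.04,0.01],
  [2.1,0.04,0.01],
  [2.2,0.04,0.01],
  [2.27,0.04,0.01],
], fingers=[-1,-1,-1,-1,-1,-1,-1], spin=[0,0,0,0,0,0,0])

```text
time: 8.98
tcp_pos: [0.551, -0.1689, 0.1063]
tool_rot: [0.65, 0.278, -0.65, 0.278]
contact_force: [-0.1, -0.2, -2.3]
gripper_width: 0.365
```

```bash
python3 snap.py wrist w6;  python3 - <<'E'
import cv2
from station import bot
s=bot.read_state();print(s['contact_force'],s['torque'],s['gripper_width'])
a=cv2.imread('pics/w6.png')[160:300,190:340];cv2.imwrite('pics/w6z.png',cv2.resize(a,None,fx=4,fy=4,interpolation=cv2.INTER_CUBIC))
E
```

```text
8.975 [ 0.551  -0.1689  0.1063]
[ 0.5835375   0.85806248 -2.66989349] [-0.02017472  0.00790915  0.02582345] 0.3653042088967487
```

View pics/w6z.png

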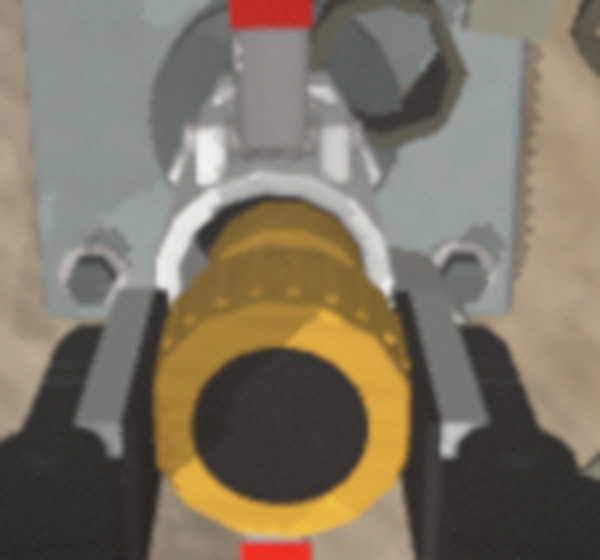

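Run:
```python
import cv2,numpy as np
a=cv2.imread('pics/w6.png')[195:245,220:300];cv2.imwrite('pics/w6y.png',cv2.resize(a,None,fx=10,fy=10,interpolation=cv2.INTER_CUBIC))
```

```text
(no output)
```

View pics/w6y.png

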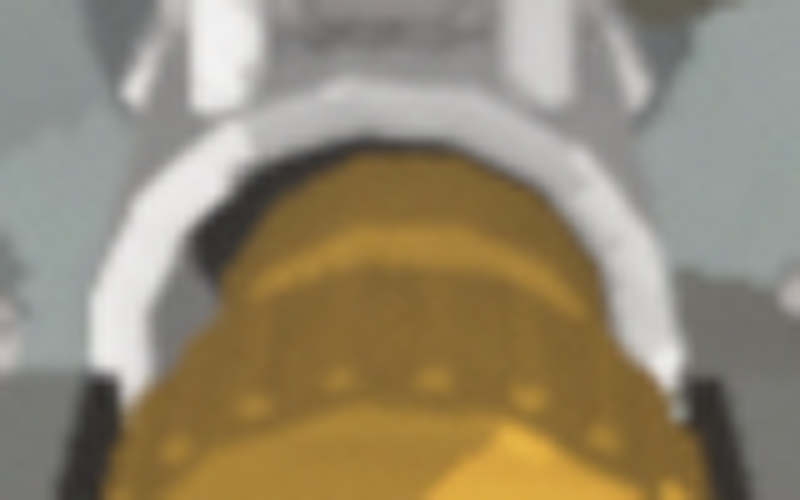

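Emit:
drive_tool([
  [0,-0.06,0.03],
  [0,-0.11,0.06],
  [0,-0.11,0.06],
], fingers=[-1,-1,-1], spin=[0,0,0])

```text
time: 9.4
tcp_pos: [0.5479, -0.1681, 0.1064]
tool_rot: [0.65, 0.278, -0.65, 0.278]
contact_force: [0.2, 0.2, -2.1]
gripper_width: 0.365
```

```bash
python3 snap.py wrist w7;  python3 - <<'E'
import cv2
from station import bot
s=bot.read_state();print(s['contact_force'],s['torque'],s['gripper_width'])
a=cv2.imread('pics/w7.png')[195:245,220:300];cv2.imwrite('pics/w7y.png',cv2.resize(a,None,fx=10,fy=10,interpolation=cv2.INTER_CUBIC))
E
```

```text
9.4 [ 0.5479 -0.1681  0.1064]
[ 0.79484433 -1.01562963 -2.04991437] [-0.03265133 -0.06374672 -0.02228267] 0.3707866731645091
```

View pics/w7y.png

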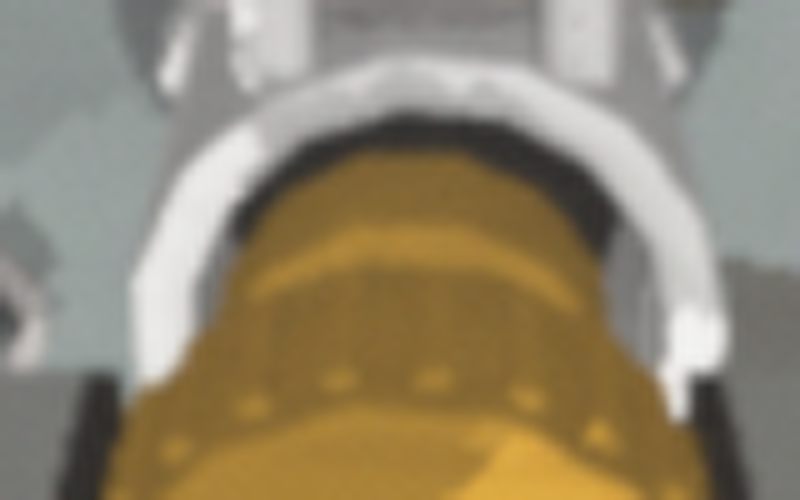

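Emit:
drive_tool([
  [0.15,0.03,0],
  [0.3,0.03,0],
  [0.42,0.03,0],
  [0.5,0.03,0],
], fingers=[-1,-1,-1,-1], spin=[0,0,0,0])

```text
time: 9.95
tcp_pos: [0.5482, -0.1685, 0.0933]
tool_rot: [-0.65, -0.278, 0.65, -0.278]
contact_force: [0.7, 0.6, -3.1]
gripper_width: 0.364
```

Emit:
drive_tool([
  [0.05,0,0],
  [0.1,0,0],
  [0.1,0,0],
  [0.15,0,0],
], fingers=[-1,-1,-1,-1], spin=[0,0,0,0])

```text
time: 10.45
tcp_pos: [0.5484, -0.1686, 0.0901]
tool_rot: [0.65, 0.278, -0.65, 0.278]
contact_force: [-2.1, 0.5, 4.2]
gripper_width: 0.367
```

Emit:
drive_tool([
  [0.05,0,0],
  [0.09,0,0],
  [0.13,0,0],
  [0.16,0,0],
], fingers=[-1,-1,-1,-1], spin=[0,0,0,0])

```text
time: 10.95
tcp_pos: [0.5485, -0.1686, 0.0871]
tool_rot: [0.65, 0.278, -0.65, 0.278]
contact_force: [-6.2, 2.6, 22.7]
gripper_width: 0.367
```

```bash
python3 snap.py wrist w8;python3 snap.py side s8;  python3 - <<'E'
import cv2
from station import bot
s=bot.read_state();print(s['contact_force'],s['torque'],s['gripper_width'])
a=cv2.imread('pics/w8.png')[170:310,190:340];cv2.imwrite('pics/w8y.png',cv2.resize(a,None,fx=4.2,fy=4.2,interpolation=cv2.INTER_CUBIC))
a=cv2.imread('pics/s8.png')[112:165,235:275];cv2.imwrite('pics/s8zz.png',cv2.resize(a,None,fx=11,fy=11,interpolation=cv2.INTER_CUBIC))
E
```

```text
10.95 [ 0.5485 -0.1686  0.0871]
11.0 [ 0.5485 -0.1686  0.0871]
[-5.35240289  1.88725198 18.14826375] [ 0.30277104  0.92422813 -0.01390587] 0.36718077486428186
```

View pics/w8y.png

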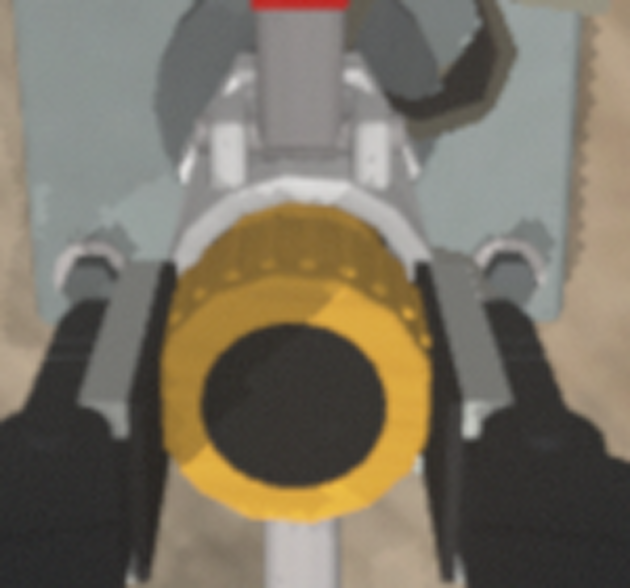

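View pics/s8zz.png

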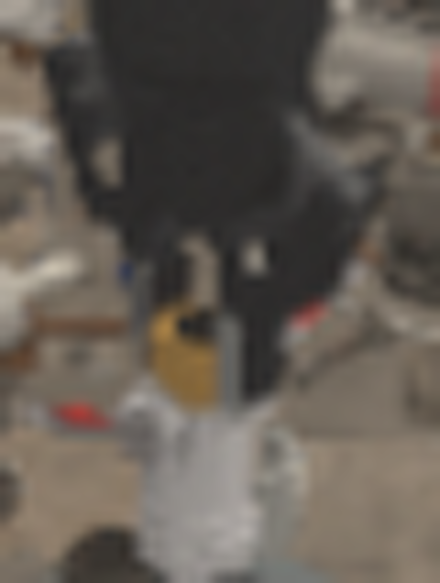

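```bash
cat > ptop.py <<'E'
import sys,cv2
from h import *
im,d,K,T=load(sys.argv[1])
hsv=cv2.cvtColor(im,cv2.COLOR_RGB2HSV)
v,u=np.mgrid[0:384,0:512]
c3=np.stack([(u-K[0,2])/K[0,0]*d,(v-K[1,2])/K[1,1]*d,d],-1)@T[:3,:3].T+T[:3,3]
cx,cy=float(sys.argv[2]),float(sys.argv[3])
for r0,r1 in((0,6),(6,10),(10,14),(14,16.5)):
  r=np.hypot(c3[...,0]-cx,c3[...,1]-cy)*1000
  m=(r>=r0)&(r<r1)&(c3[...,2]>.09)&(d>0)&(v>180)
  print(r0,r1,m.sum(),np.median(c3[m][:,2]).round(4) if m.any() else None,np.percentile(c3[m][:,2],[10,90]).round(4) if m.any() else '')
m=(np.hypot(c3[...,0]-cx,c3[...,1]-cy)<.017)&(np.abs(c3[...,2]-np.median(c3[m][:,2]))<.006)
p=c3[m]; A=np.c_[p[:,:2]-[cx,cy],np.ones(len(p))]
s=np.linalg.lstsq(A,p[:,2],rcond=None)[0];print('plane tilt',s.round(4))
n=m&False
w=(hsv[...,2]>150)&(hsv[...,1]<40)&(c3[...,2]>.1)&(c3[...,2]<.112)&(np.hypot(c3[...,0]-.5507,c3[...,1]+.1664)<.022)
print('rim z',np.median(c3[w][:,2]),w.sum())
E
python3 ptop.py w8.npz 0.550 -0.166; echo; python3 ptop.py w4.npz .5055 .139
```

```text
0 6 411 0.1286 [0.1278 0.1294]
6 10 2790 0.1864 [0.1283 0.1952]
10 14 3132 0.1844 [0.1277 0.1949]
14 16.5 1848 0.1266 [0.1105 0.1366]
plane tilt [-0.048  -0.0682  0.1279]
rim z 0.10628396691510206 566

0 6 0 None 
6 10 83 0.1031 [0.102  0.1147]
10 14 3301 0.1118 [0.1035 0.1176]
14 16.5 608 0.1091 [0.1023 0.1161]
plane tilt [1.1596 1.221  0.0916]
rim z nan 0
  return _methods._mean(a, axis=axis, dtype=dtype,
  ret = ret.dtype.type(ret / rcount)
```

Emit:
drive_tool([
  [-0.02,-0.02,0.01],
  [-0.02,-0.04,0.02],
  [0,-0.04,0.02],
], fingers=[-1,-1,-1], spin=[0,0,0])

```text
time: 11.42
tcp_pos: [0.5485, -0.1686, 0.0871]
tool_rot: [0.651, 0.278, -0.649, 0.279]
contact_force: [-2.7, 1.1, 16.9]
gripper_width: 0.364
```

Emit:
drive_tool([
  [0,-0.03,0.01],
  [0.02,-0.03,0.01],
  [0.04,-0.03,0.01],
], fingers=[-1,-1,-1], spin=[0,0,0])

```text
time: 11.8
tcp_pos: [0.5485, -0.1686, 0.087]
tool_rot: [0.651, 0.277, -0.649, 0.279]
contact_force: [-3.2, 0.6, 23.1]
gripper_width: 0.365
```

Emit:
drive_tool([
  [-0.04,0,0],
  [-0.04,0,0],
  [-0.04,0,0],
  [-0.04,0,0],
], fingers=[0.2,0.2,0.2,0.2], spin=[0,0,0,0])

```text
time: 12.3
tcp_pos: [0.5463, -0.1678, 0.0856]
tool_rot: [-0.65, -0.278, 0.65, -0.278]
contact_force: [-0.7, -0.1, -0.4]
gripper_width: 0.602
```

Emit:
drive_tool([
  [-0.6,0.04,0],
  [-1.6,0.04,0],
  [-2,0.04,0],
  [-2,0.04,0],
  [-2,0.04,0],
  [-2,0.04,0],
], fingers=[0.2,0.2,0.2,-1,-1,-1], spin=[0,0,0,0,0,0])

```text
time: 13.05
tcp_pos: [0.5467, -0.1684, 0.1351]
tool_rot: [-0.65, -0.279, 0.65, -0.278]
contact_force: [0.2, 0.1, 0.4]
gripper_width: 0.002
```

```bash
python3 snap.py wrist w9;python3 snap.py side s9;  python3 - <<'E'
import cv2
a=cv2.imread('pics/w9.png')[130:290,180:340];cv2.imwrite('pics/w9y.png',cv2.resize(a,None,fx=3.7,fy=3.7,interpolation=cv2.INTER_CUBIC))
a=cv2.imread('pics/s9.png')[112:165,235:275];cv2.imwrite('pics/s9zz.png',cv2.resize(a,None,fx=11,fy=11,interpolation=cv2.INTER_CUBIC))
E
```

```text
13.05 [ 0.5467 -0.1684  0.1351]
13.1 [ 0.5468 -0.1684  0.1352]
```

View pics/w9y.png

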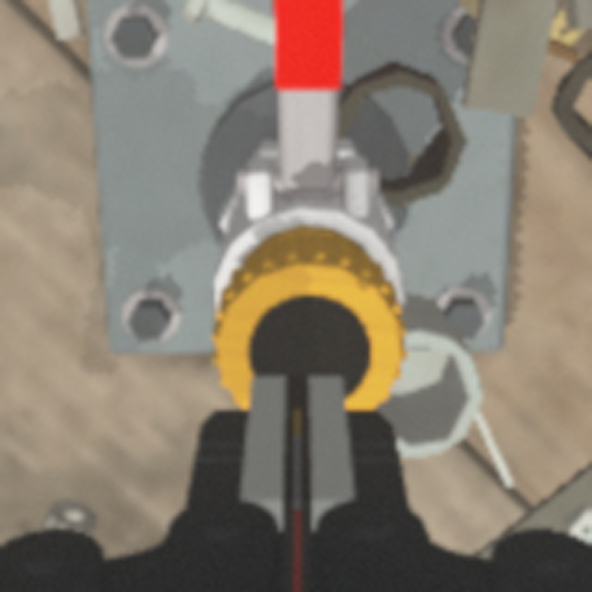

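View pics/s9zz.png

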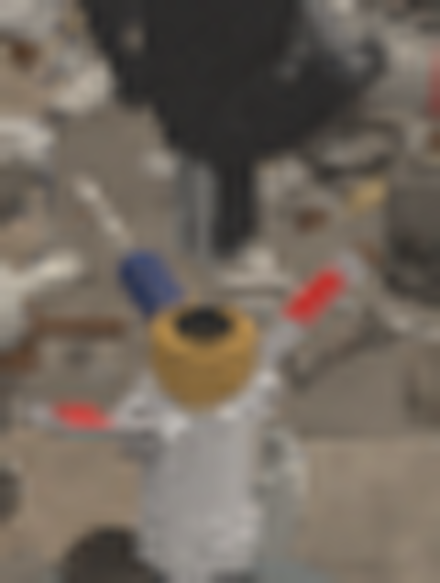

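```bash
python3 ptop.py w9.npz 0.5507 -0.1664 2>/dev/null
python3 - <<'E'
from h import *
import cv2
from station import bot
from scipy.spatial.transform import Rotation as R
from scipy.optimize import least_squares
im,d,K,T=load('w9.npz')
hsv=cv2.cvtColor(im,cv2.COLOR_RGB2HSV)
v,u=np.mgrid[0:384,0:512]
c3=np.stack([(u-K[0,2])/K[0,0]*d,(v-K[1,2])/K[1,1]*d,d],-1)@T[:3,:3].T+T[:3,3]
m=((hsv[...,0]>14)&(hsv[...,0]<28)&(hsv[...,1]>140)&(hsv[...,2]>200)&(np.abs(c3[...,2]-.127)<.005)&(np.hypot(c3[...,0]-.5507,c3[...,1]+.1664)<.025))
p=c3[m];print(len(p),np.median(p[:,2]),(np.percentile(p[:,2],[5,95])))
h=cv2.convexHull((p[:,:2]*1e5).astype(np.int32))[:,0]/1e5
t=np.array([.5468,-.1684]);h=h[((h-[.5507,-.1664])@[.69,.72])>-.002]
r=least_squares(lambda q:np.hypot(*(h-q[:2]).T)-q[2],[.55,-.166,.017]);print(r.x)
s=bot.read_state();M=R.from_quat(s['tool_rot']).as_matrix()
print(M.T@np.r_[r.x[:2]-s['tcp_pos'][:2],0]/.025, s['tcp_pos'])
k=(c3[...,2]>.123)&(c3[...,2]<.133)&(np.hypot(c3[...,0]-.5507,c3[...,1]+.1664)<.0165)
p=c3[k];A=np.c_[p[:,:2]-[.5507,-.1664],np.ones(len(p))];print(len(p),np.linalg.lstsq(A,p[:,2],rcond=None)[0])
E
```

```text
0 6 682 0.1915 [0.1281 0.2169]
6 10 4202 0.2134 [0.1606 0.2428]
10 14 3145 0.2042 [0.128  0.2402]
14 16.5 3319 0.226 [0.1228 0.2428]
plane tilt [-0.1127 -0.1202  0.2285]
rim z 0.1063417208582231 424
685 0.12785172406482564 [0.1267669  0.12879037]
[ 0.54858078 -0.16896151  0.01750444]
[-7.69018783e-05  6.33776813e-02 -3.27703418e-02] [ 0.54686893 -0.16846029  0.1352675 ]
1518 [-0.04367234 -0.03598123  0.12801405]
```

Emit:
drive_tool([
  [0.3,0.06,-0.05],
  [0.7,0.06,-0.05],
  [0.95,0.06,-0.05],
  [1.08,0.06,-0.05],
  [1.12,0.06,-0.05],
], fingers=[-1,-1,-1,-1,-1], spin=[0,0,0,0,0])

```text
time: 13.78
tcp_pos: [0.5492, -0.1687, 0.1079]
tool_rot: [-0.65, -0.278, 0.65, -0.278]
contact_force: [-1.2, 0.6, 4.7]
gripper_width: -0.002
```

Emit:
drive_tool([
  [0.03,0,0],
  [0.06,0,0],
], fingers=[-1,-1], spin=[0,0])

```text
time: 14.02
tcp_pos: [0.5493, -0.1687, 0.1067]
tool_rot: [0.65, 0.278, -0.65, 0.278]
contact_force: [-2.8, 1.2, 10.3]
gripper_width: 0.001
```

Emit:
drive_tool([
  [0.03,0,0],
  [0.05,0,0],
], fingers=[-1,-1], spin=[0,0])

```text
time: 14.28
tcp_pos: [0.5493, -0.1687, 0.1065]
tool_rot: [0.65, 0.278, -0.65, 0.278]
contact_force: [-6.3, 2.5, 19.5]
gripper_width: -0.005
```

Emit:
drive_tool([
  [0.02,0,0],
  [0.03,0,0],
], fingers=[-1,-1], spin=[0,0])

```text
time: 14.52
tcp_pos: [0.5494, -0.1687, 0.1065]
tool_rot: [0.65, 0.278, -0.65, 0.278]
contact_force: [-7.3, 2.8, 25.4]
gripper_width: 0.0
```

Emit:
drive_tool([
  [-0.5,0,0.2],
  [-1.5,0,0.8],
  [-2,0,1.4],
  [-2,0,1.4],
  [-2,0,1.4],
  [-2,0,1.4],
  [-2,0,1.4],
  [-2,0,1.4],
], fingers=[-1,-1,-1,1,1,1,1,1], spin=[0,0,0,0,0,0,0,0])

```text
time: 15.52
tcp_pos: [0.525, -0.1938, 0.1541]
tool_rot: [-0.65, -0.278, 0.65, -0.278]
contact_force: [0.3, 0.3, -0.9]
gripper_width: 0.996
```

```bash
python3 snap.py wrist w10;python3 snap.py side s10;python3 snap.py top t10;  python3 - <<'E'
import cv2
a=cv2.imread('pics/w10.png')[100:260,180:340];cv2.imwrite('pics/w10y.png',cv2.resize(a,None,fx=3.7,fy=3.7,interpolation=cv2.INTER_CUBIC))
a=cv2.imread('pics/s10.png')[112:165,235:275];cv2.imwrite('pics/s10zz.png',cv2.resize(a,None,fx=11,fy=11,interpolation=cv2.INTER_CUBIC))
E
```

```text
15.525 [ 0.525  -0.1938  0.1541]
15.575 [ 0.525  -0.1939  0.1541]
15.625 [ 0.525  -0.1939  0.1542]
```

View pics/w10y.png

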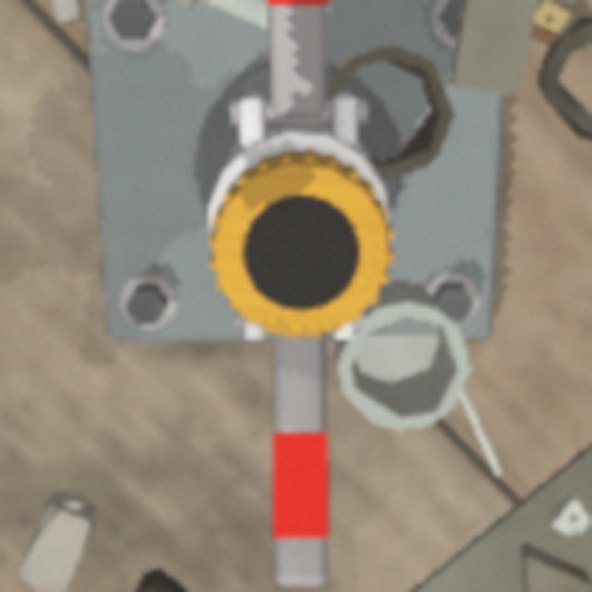

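View pics/s10zz.png

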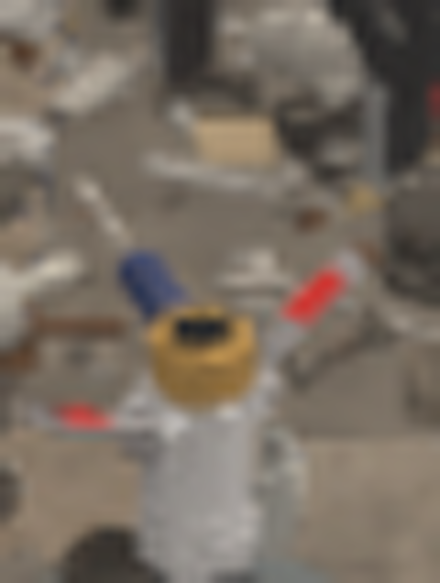

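```bash
cat > ph.py <<'E'
import sys,cv2
from h import *
im,d,K,T=load(sys.argv[1])
cx,cy,z0=map(float,sys.argv[2:5])
hsv=cv2.cvtColor(im,cv2.COLOR_RGB2HSV)
v,u=np.mgrid[0:384,0:512]
c3=np.stack([(u-K[0,2])/K[0,0]*d,(v-K[1,2])/K[1,1]*d,d],-1)@T[:3,:3].T+T[:3,3]
r=np.hypot(c3[...,0]-cx,c3[...,1]-cy)
k=(np.abs(c3[...,2]-z0)<.006)&(r<.014)
p=c3[k];A=np.c_[p[:,:2]-[cx,cy],np.ones(len(p))];print('top plane',len(p),np.linalg.lstsq(A,p[:,2],rcond=None)[0].round(4),'med',np.median(p[:,2]).round(4))
b=((hsv[...,0]>14)&(hsv[...,0]<28)&(hsv[...,1]>120)&(hsv[...,2]>190)&(np.abs(c3[...,2]-z0)<.005)&(r<.03)).astype('u1')
cn=max(cv2.findContours(b,cv2.RETR_EXTERNAL,cv2.CHAIN_APPROX_NONE)[0],key=cv2.contourArea)
e=cv2.fitEllipse(cn);print('ell',e,ray(K,T,*e[0],z0).round(4))
w=(hsv[...,2]>150)&(hsv[...,1]<40)&(c3[...,2]>.1)&(c3[...,2]<.112)&(r<.022)
if w.any():print('rim',np.median(c3[w][:,2]).round(4))
w=(r>.05)&(r<.12)&(c3[...,2]<.03)
print('ground/plate med', [np.median(c3[w&(np.abs(c3[...,2]-q)<.004)][:,2]).round(4) for q in(0,.01)])
E
python3 ph.py w10.npz .5507 -.1664 .127;python3 ph.py w2.npz .5065 .1395 .050;python3 coup.py w10.npz 261 167|grep red
```

```text
top plane 1259 [-0.0141 -0.0116  0.1261] med 0.1261
ell ((261.0562438964844, 167.82635498046875), (40.959651947021484, 44.01601791381836), 83.6392822265625) [ 0.5499 -0.1677  0.127 ]
rim 0.1063
ground/plate med [np.float64(0.0007), np.float64(0.0107)]
top plane 437 [-0.0063 -0.0104  0.0501] med 0.0501
ell ((261.3177185058594, 161.72059631347656), (27.149417877197266, 27.320463180541992), 102.47158813476562) [0.5064 0.1395 0.05  ]
ground/plate med [np.float64(0.0008), np.float64(0.0083)]
red [252  77  17  24 404] [260.   88.4] [ 0.5851 -0.1297  0.1178]
red [254 217  15  28 411] [260.9 230.7] [ 0.5142 -0.2047  0.1182]
```

Emit:
drive_tool([
  [0,0,-0.2],
  [0,0,-0.5],
  [0,0,-0.8],
  [0,0,-1.1],
  [0,0,-1.3],
  [0,0,-1.49],
  [0,0,-1.49],
  [0,0,-1.49],
  [0,0,-1.49],
  [0,0,-1.49],
], fingers=[1,1,1,1,1,1,1,1,1,1], spin=[-8,-18,-28,-38,-48,-58,-68,-78,-86,-90])

```text
time: 16.92
tcp_pos: [0.5508, -0.1671, 0.1544]
tool_rot: [0.262, 0.657, -0.262, 0.657]
contact_force: [-0.8, -0.4, 0.3]
gripper_width: 0.999
```

Emit:
drive_tool([
  [0.5,0,0],
  [0.6,0,0],
], fingers=[1,1], spin=[0,0])

```text
time: 17.18
tcp_pos: [0.5499, -0.1668, 0.138]
tool_rot: [0.263, 0.657, -0.264, 0.656]
contact_force: [0.2, -0.2, 0.2]
gripper_width: 1.002
```

```bash
python3 snap.py wrist w11;python3 snap.py side s11
python3 - <<'E'
import cv2
from station import bot
from scipy.spatial.transform import Rotation as R
s=bot.read_state();print(R.from_quat(s['tool_rot']).as_matrix().round(3),s['contact_force'],s['joint_pos'])
a=cv2.imread('pics/s11.png')[80:170,205:315];cv2.imwrite('pics/s11z.png',cv2.resize(a,None,fx=6,fy=6,interpolation=cv2.INTER_CUBIC))
E
```

```text
17.175 [ 0.5499 -0.1668  0.138 ]
17.225 [ 0.55   -0.1668  0.1381]
[[-0.001  0.691  0.723]
 [ 0.     0.723 -0.691]
 [-1.    -0.001 -0.001]] [ 0.2335907  -0.34603534 -0.73918309] [-2.97129371e-01  3.58947422e-01  1.80876168e+00 -5.96828301e-06
  9.75297515e-01 -1.10490053e+00]
```

View pics/w11.png

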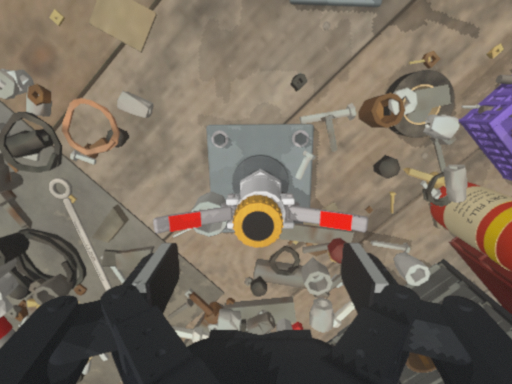

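View pics/s11z.png

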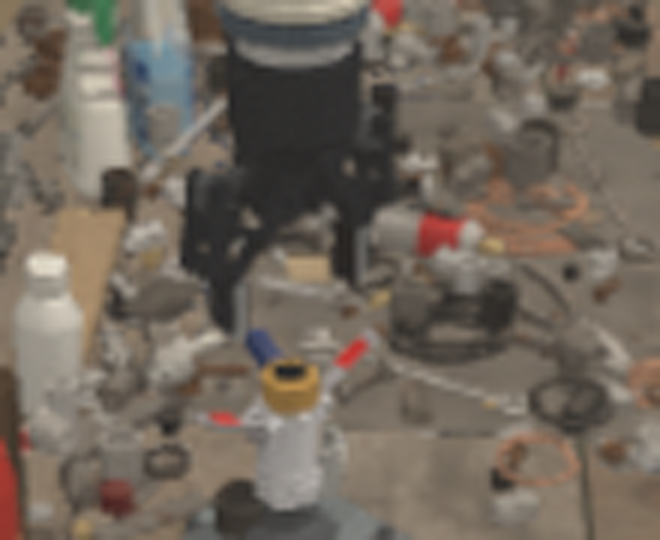

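Emit:
drive_tool([
  [0.6,0.03,0],
  [1.3,0.03,0],
  [1.7,0.03,0],
  [1.9,0.03,0],
  [2.1,0.03,0],
  [2.3,0.03,0],
  [2.5,0.03,0],
], fingers=[1,1,1,1,1,1,1], spin=[0,0,0,0,0,0,0])

```text
time: 18.15
tcp_pos: [0.5524, -0.1669, 0.0779]
tool_rot: [0.263, 0.656, -0.263, 0.657]
contact_force: [-0.8, 0.1, 10.4]
gripper_width: 0.997
```

```bash
python3 snap.py wrist w12;python3 snap.py side s12
python3 - <<'E'
import cv2
a=cv2.imread('pics/s12.png')[80:170,205:315];cv2.imwrite('pics/s12z.png',cv2.resize(a,None,fx=6,fy=6,interpolation=cv2.INTER_CUBIC))
E
```

```text
18.15 [ 0.5524 -0.1669  0.0779]
18.2 [ 0.5523 -0.1669  0.0774]
```

View pics/w12.png

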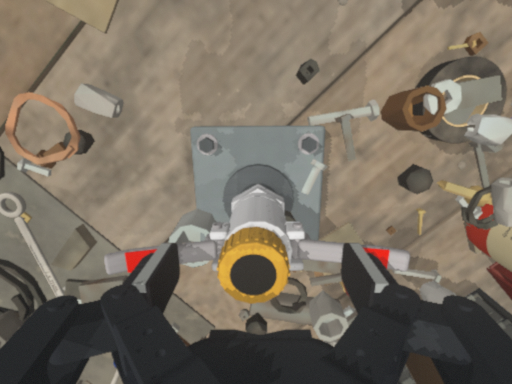

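View pics/s12z.png

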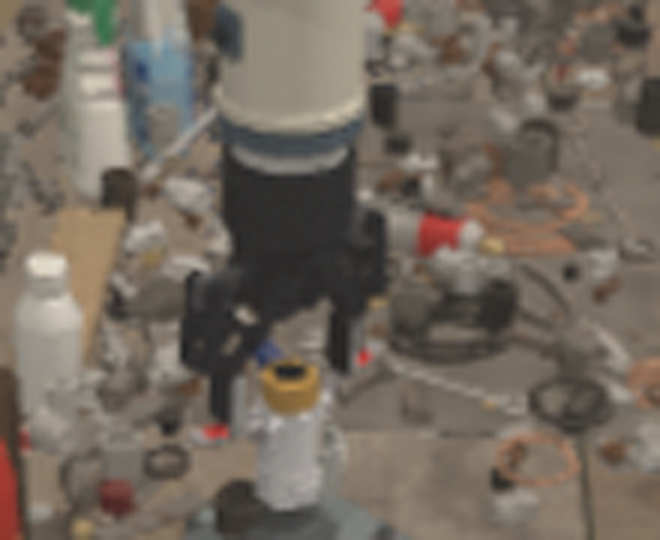

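Emit:
drive_tool([
  [0.2,0,0],
  [0.4,0,0],
  [0.6,0,0],
  [0.8,0,0],
], fingers=[1,1,1,1], spin=[0,0,0,0])

```text
time: 18.75
tcp_pos: [0.5528, -0.1671, 0.0584]
tool_rot: [0.263, 0.655, -0.263, 0.658]
contact_force: [-0.9, -0.0, 13.8]
gripper_width: 1.0
```

Emit:
drive_tool([
  [0.2,0,0],
  [0.4,0,0],
  [0.55,0,0],
], fingers=[1,1,1], spin=[0,0,0])

```text
time: 19.12
tcp_pos: [0.5526, -0.1671, 0.0441]
tool_rot: [0.263, 0.655, -0.263, 0.657]
contact_force: [0.7, -0.6, 8.2]
gripper_width: 0.999
```

```bash
python3 snap.py wrist w13;python3 snap.py side s13
python3 - <<'E'
import cv2
a=cv2.imread('pics/s13.png')[80:170,205:315];cv2.imwrite('pics/s13z.png',cv2.resize(a,None,fx=6,fy=6,interpolation=cv2.INTER_CUBIC))
E
```

```text
19.125 [ 0.5526 -0.1671  0.0441]
19.175 [ 0.5524 -0.167   0.0437]
```

View pics/w13.png

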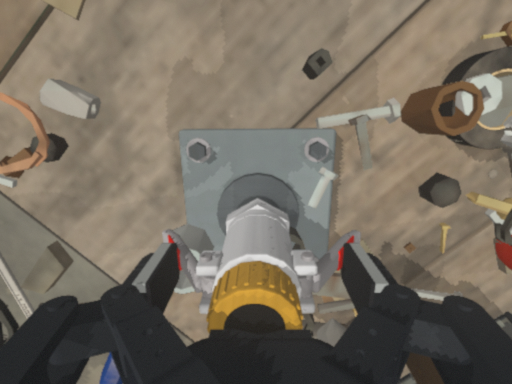

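View pics/s13z.png

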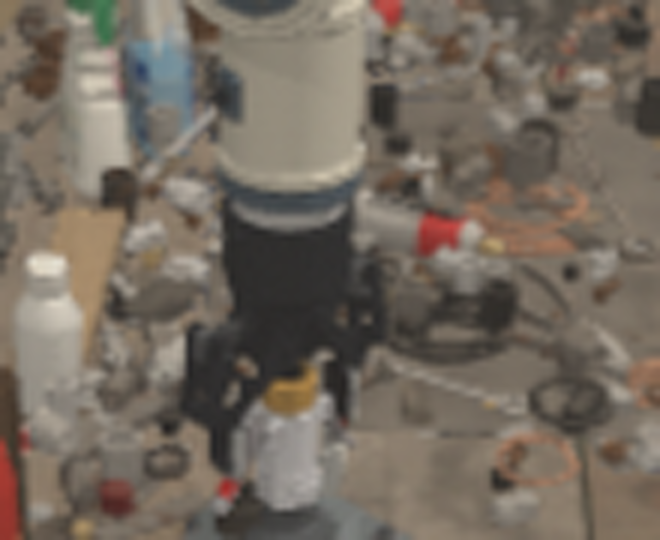

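Emit:
drive_tool([
  [0.1,0,0],
  [0.18,0,0],
  [0.18,0,0],
  [0.18,0,0],
  [0.18,0,0],
  [0.18,0,0],
  [0.18,0,0],
  [0.18,0,0],
], fingers=[0.5,0.4,0.3,0,-0.5,-1,-1,-1], spin=[0,0,0,0,0,0,0,0], grip_force=50)

```text
time: 20.23
tcp_pos: [0.5512, -0.1678, 0.0396]
tool_rot: [0.262, 0.656, -0.263, 0.657]
contact_force: [-3.5, -6.3, 10.9]
gripper_width: 0.629
```

```bash
python3 snap.py wrist w14;python3 snap.py side s14
python3 - <<'E'
import cv2
a=cv2.imread('pics/s14.png')[80:170,205:315];cv2.imwrite('pics/s14z.png',cv2.resize(a,None,fx=6,fy=6,interpolation=cv2.INTER_CUBIC))
E
```

```text
20.225 [ 0.5512 -0.1678  0.0396]
20.275 [ 0.5512 -0.1678  0.0396]
```

View pics/w14.png

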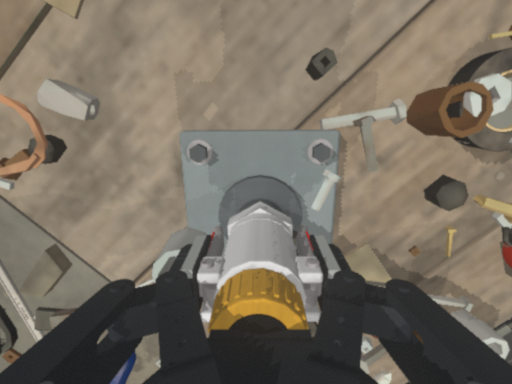

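View pics/s14z.png

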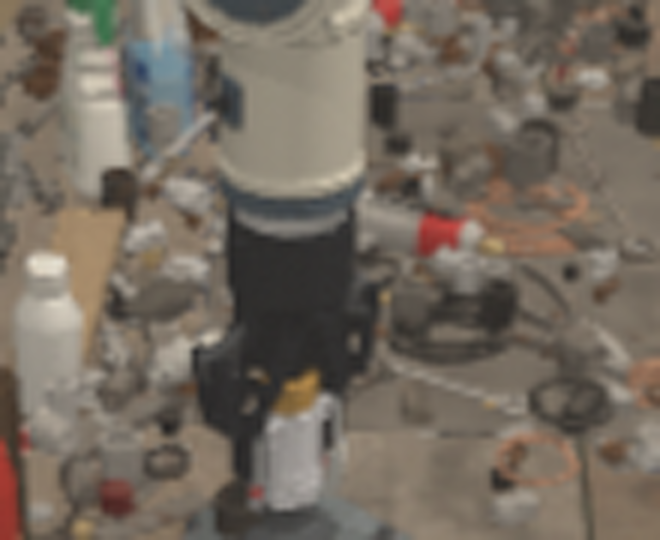

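Emit:
drive_tool([
  [0,-0.02,0],
  [0,-0.03,0],
  [0,-0.03,0],
  [0,-0.03,0],
], fingers=[-1,-1,-1,-1], spin=[0,0,0,0], grip_force=80)

```text
time: 20.82
tcp_pos: [0.5512, -0.1678, 0.0398]
tool_rot: [0.263, 0.656, -0.263, 0.657]
contact_force: [-2.4, -2.2, 12.4]
gripper_width: 0.618
```

Emit:
drive_tool([
  [0,0,0],
  [0,0,0],
  [0,0,0],
  [0,0,0],
  [-0.5,0,0],
  [-1.6,0,0],
  [-3.2,0,0.5],
  [-4.6,0,1.5],
  [-5,0,2],
], fingers=[1,1,1,1,1,1,1,1,1], spin=[0,0,0,0,0,0,0,0,0])

```text
time: 21.95
tcp_pos: [0.5892, -0.2028, 0.167]
tool_rot: [0.263, 0.655, -0.263, 0.658]
contact_force: [0.1, 0.3, -0.8]
gripper_width: 1.002
```

```bash
python3 snap.py wrist w15;python3 snap.py side s15
python3 - <<'E'
import cv2
a=cv2.imread('pics/s15.png')[110:170,225:295];cv2.imwrite('pics/s15z.png',cv2.resize(a,None,fx=9,fy=9,interpolation=cv2.INTER_CUBIC))
E
```

```text
21.95 [ 0.5892 -0.2028  0.167 ]
22.0 [ 0.5897 -0.2034  0.1668]
```

View pics/w15.png

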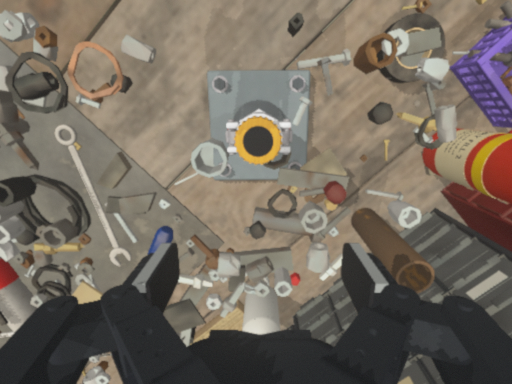

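View pics/s15z.png

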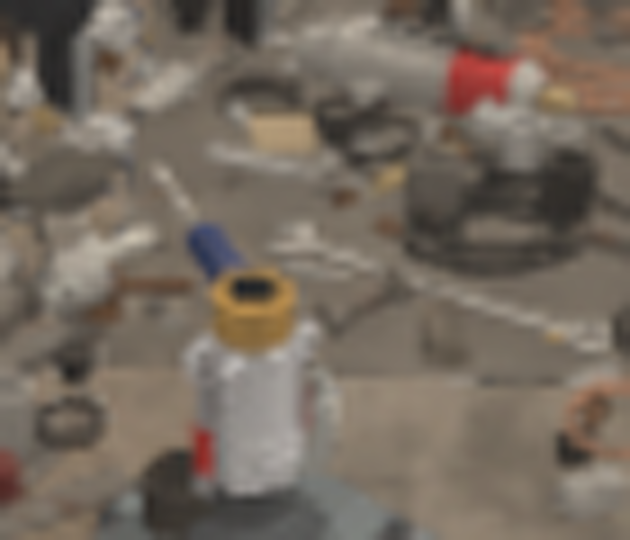

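```bash
python3 - <<'E'
import cv2
a=cv2.imread('pics/w15.png')[80:190,200:320];cv2.imwrite('pics/w15z.png',cv2.resize(a,None,fx=5,fy=5,interpolation=cv2.INTER_CUBIC))
E
python3 ph.py w15.npz .5505 -.1667 .126
python3 - <<'E'
from h import *
im,d,K,T=load('s15.npz')
for zv in range(425,500,9):
  print([ (int(zu/9+225),int(zv/9+110),im[int(zv/9+110),int(zu/9+225)].tolist(),pt(d,K,T,int(zu/9+225),int(zv/9+110)).round(3).tolist()) for zu in(203,)])
E
```

```text
top plane 1207 [ 0.0014 -0.0012  0.1261] med 0.1261
ell ((257.4444580078125, 140.29446411132812), (44.9275016784668, 45.43845748901367), 10.28819751739502) [ 0.5499 -0.1668  0.126 ]
rim 0.1056
ground/plate med [np.float64(0.0008), np.float64(0.0107)]
[(247, 157, [124, 91, 87], [0.569, -0.146, 0.074])]
[(247, 158, [136, 49, 45], [0.569, -0.144, 0.071])]
[(247, 159, [139, 45, 40], [0.569, -0.145, 0.066])]
[(247, 160, [141, 45, 40], [0.569, -0.147, 0.061])]
[(247, 161, [140, 47, 43], [0.569, -0.148, 0.056])]
[(247, 162, [133, 72, 69], [0.569, -0.149, 0.051])]
[(247, 163, [118, 106, 103], [0.569, -0.151, 0.045])]
[(247, 164, [109, 104, 100], [0.569, -0.146, 0.044])]
[(247, 165, [74, 70, 65], [0.569, -0.154, 0.034])]
```

View pics/w15z.png

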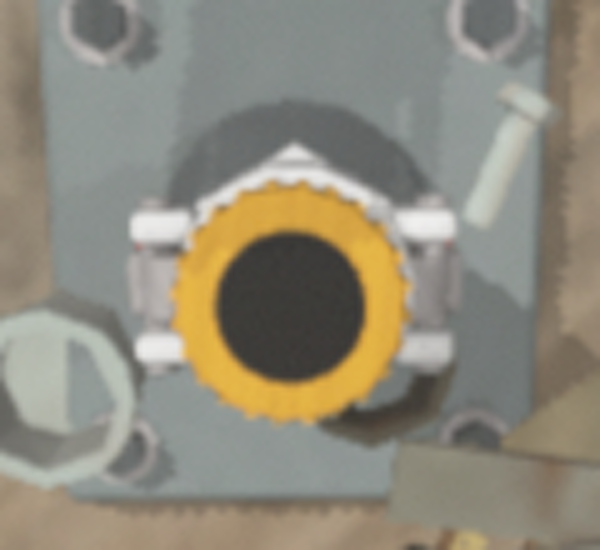

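Emit:
drive_tool([
  [0,1,-0.6],
  [0,2.6,-1.4],
  [0,4,-2],
  [0,4.4,-2],
], fingers=[1,1,1,1], spin=[0,0,0,0])

```text
time: 22.55
tcp_pos: [0.6255, -0.085, 0.1618]
tool_rot: [0.262, 0.658, -0.262, 0.656]
contact_force: [-0.3, 0.8, 1.2]
gripper_width: 1.004
```

```bash
python3 snap.py wrist w16
```

```text
22.55 [ 0.6255 -0.085   0.1618]
```

Emit:
drive_tool([
  [0,-1,0],
  [0,-3.2,0],
  [0,-5.5,0],
  [0,-7.6,0],
  [0,-8.6,0],
  [0,-8.8,0],
], fingers=[1,1,1,1,1,1], spin=[0,0,0,0,0,0])

```text
time: 23.35
tcp_pos: [0.4718, -0.2487, 0.1633]
tool_rot: [0.264, 0.656, -0.264, 0.655]
contact_force: [0.1, -0.2, 0.8]
gripper_width: 1.0
```

```bash
python3 snap.py wrist w17;python3 - <<'E'
import cv2,numpy as np
a=cv2.imread('pics/w16.png');b=cv2.imread('pics/w17.png')
cv2.imwrite('pics/w1617.png',cv2.resize(np.hstack([a[:300,:400],b[:300,112:]]),(800,300)))
E
```

```text
23.35 [ 0.4718 -0.2487  0.1633]
```

View pics/w1617.png

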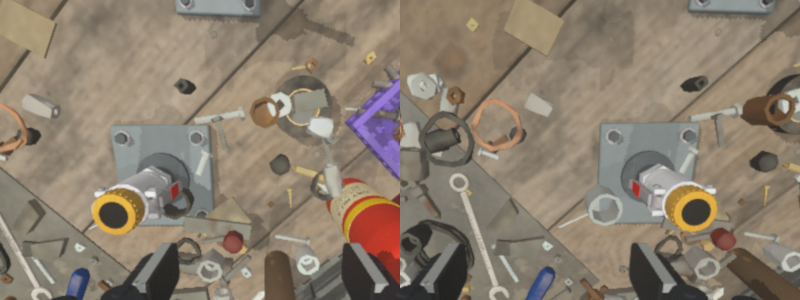

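Run:
```python
from h import *
import cv2
Y=np.array([.69,.724]);Y/=np.linalg.norm(Y);C=np.array([.5505,-.1666])
for f in('w16.npz','w17.npz'):
  im,d,K,T=load(f);hsv=cv2.cvtColor(im,cv2.COLOR_RGB2HSV)
  v,u=np.mgrid[0:384,0:512]
  c3=np.stack([(u-K[0,2])/K[0,0]*d,(v-K[1,2])/K[1,1]*d,d],-1)@T[:3,:3].T+T[:3,3]
  r=((hsv[...,0]<8)|(hsv[...,0]>172))&(hsv[...,1]>140)&(hsv[...,2]>90)&(np.hypot(c3[...,0]-C[0],c3[...,1]-C[1])<.06)
  p=c3[r];y=(p[:,:2]-C)@Y;ok=(np.abs(y-np.median(y))<.006);y=y[ok];z=p[ok,2]
  a=np.polyfit(z,y,1);print(f,len(y),'y med',np.median(y).round(4),'z',z.min().round(3),z.max().round(3),'slope deg',np.degrees(np.arctan(a[0])).round(1))
  x,yy=np.nonzero(r)[1],np.nonzero(r)[0]
a=cv2.imread('pics/w16.png')[150:230,80:220];b=cv2.imread('pics/w17.png')[140:230,220:350]
cv2.imwrite('pics/z16.png',cv2.resize(a,None,fx=5,fy=5,interpolation=cv2.INTER_CUBIC));cv2.imwrite('pics/z17.png',cv2.resize(b,None,fx=5,fy=5,interpolation=cv2.INTER_CUBIC))
```

```text
w16.npz 71 y med 0.0278 z 0.052 0.074 slope deg 0.6
w17.npz 71 y med -0.0282 z 0.055 0.076 slope deg 0.1
```

View pics/z16.png

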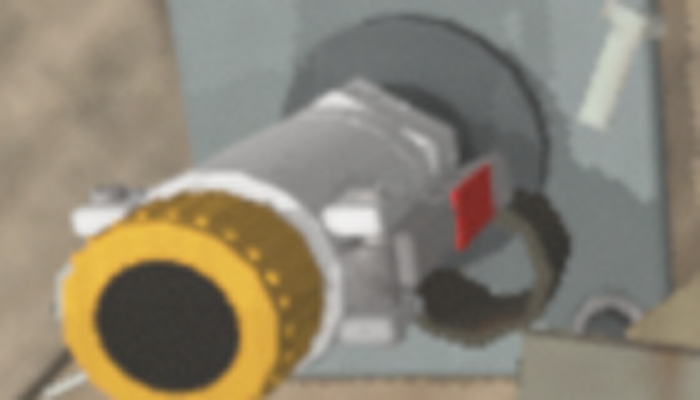

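View pics/z17.png

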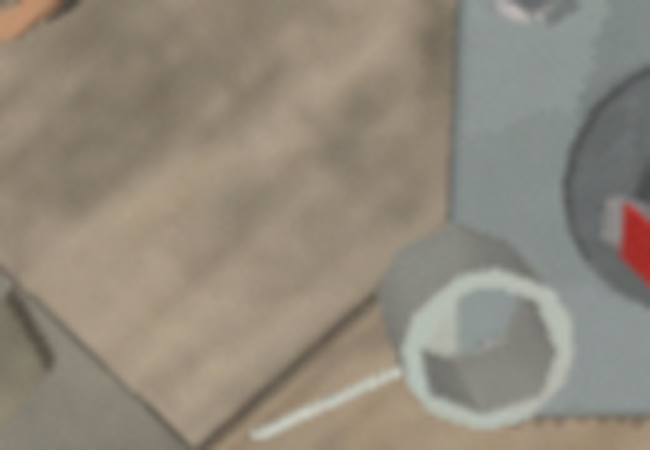

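Both arms hang vertical (faces at ±28 mm, slope under 1°), and the plug's collar sits flush on the rim. The gripper is clear, so I'm handing in.

Run:
```python
from station import bot
print(bot.read_state()['time'],bot.job_done())
```

```text
the job is handed in; nothing more can be done
23.4 None
```

The plug is home in the larger coupler and both cam arms are fully down. I handed the job in at 23.4 s with the gripper open and clear.

**What I did**
- I gripped the plug by its head and put it in the mouth. It stopped about 2 mm short and slightly tilted, so I let go and pressed it home with the closed fingertips on its top.
- I spread the open fingers over both arms and pressed them down together. Then I squeezed them shut from both sides, opened the gripper and backed away.

**Last checks**
- **Plug:** its top is level and 76 mm higher than when it stood on the bench, which is the height expected at home.
- **Arms:** the outer faces are at +27.8 mm and −28.2 mm from the axis, within 1° of vertical. That is 56 mm apart, against about 55 mm when fully down.
- **Force:** the highest readings were about 25 N while pressing the plug (above the suggested 12 to 20 N, below 35 N) and about 14 N on the arms. These were taken only at the end of each move, so a short peak could be missed.

**What disagreed or went wrong**
- The fingertips really sit about 36 mm farther back than the stated tool frame. Because of this my first grasp closed in the air above the plug, and I corrected for it afterwards.
- The first alignment over the mouth was about 3 mm off. I fixed it from the wrist pictures before pressing.
- I did not measure the bystander objects again. I noticed no contact with any of them.

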